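Put the spice jars away between the sprung separators of the covered rack

TASK

Put the spice jars away in the covered rack: first lift the white cover off and set it down on the dark mat, then push every jar from the cork mat down into a gap of its own between two neighbouring separators, which give way, until it stands upright on the rack's board, in line with the row. When all are in, put the cover back squarely over the row, fully down on the board, and leave the mug, the egg cup and the tin where they are.

Things in the scene. Friction and masses are not known exactly. Their poses are not given: they have to be found in the camera images.
- rack: Spice rack, fixed: wooden base board 124 x 288 x 12 mm (x, y, z) carrying a row of five sprung separators along its long y axis. Origin: centre of its underside, on the worktop; jars stand on the board's top, 12 mm above. An empty gap is 49 mm wide at the ridges, 37 mm at the bottom: a jar going down pushes its two neighbours apart, which narrows the gaps beside it. Covered at the start.
- sep0_ridge (a point): Separator 0 (0 at the rack's -y end, 4 at its +y end): wood, 52 mm along the rack's x, 60 mm tall, lower half 14 mm thick, tapering above to a round ridge 3 mm thick. This point: middle of the ridge, 72 mm above the worktop. Slides up to 14 mm either way along the rack's y against a spring of 0.25 N/mm that returns it to its home; homes are 51.2 mm apart.
- sep1_ridge (a point): Separator 1 (0 at the rack's -y end, 4 at its +y end): wood, 52 mm along the rack's x, 60 mm tall, lower half 14 mm thick, tapering above to a round ridge 3 mm thick. This point: middle of the ridge, 72 mm above the worktop. Slides up to 14 mm either way along the rack's y against a spring of 0.25 N/mm that returns it to its home; homes are 51.2 mm apart.
- sep2_ridge (a point): Separator 2 (0 at the rack's -y end, 4 at its +y end): wood, 52 mm along the rack's x, 60 mm tall, lower half 14 mm thick, tapering above to a round ridge 3 mm thick. This point: middle of the ridge, 72 mm above the worktop. Slides up to 14 mm either way along the rack's y against a spring of 0.25 N/mm that returns it to its home; homes are 51.2 mm apart.
- sep3_ridge (a point): Separator 3 (0 at the rack's -y end, 4 at its +y end): wood, 52 mm along the rack's x, 60 mm tall, lower half 14 mm thick, tapering above to a round ridge 3 mm thick. This point: middle of the ridge, 72 mm above the worktop. Slides up to 14 mm either way along the rack's y against a spring of 0.25 N/mm that returns it to its home; homes are 51.2 mm apart.
- sep4_ridge (a point): Separator 4 (0 at the rack's -y end, 4 at its +y end): wood, 52 mm along the rack's x, 60 mm tall, lower half 14 mm thick, tapering above to a round ridge 3 mm thick. This point: middle of the ridge, 72 mm above the worktop. Slides up to 14 mm either way along the rack's y against a spring of 0.25 N/mm that returns it to its home; homes are 51.2 mm apart.
- cover: Loose white plastic cover, a box open below, outside 96 x 260 x 118 mm (x, y, z), walls 4 mm, about 0.4 kg, wooden handle on top. Origin: centre of its lower edge; y its long direction. On the rack it stands on the board, centred, its y along the rack's (either way round), with about 8 mm to spare above the jars and at the ends of a full row, 18 mm at front and back.
- cover_grip (a point): Grip point of the cover's handle: the handle is an upright rib 16 mm thick (cover's x), 90 mm long (y), rising 38 mm above the cover's flat top; this point is in its middle, 24 mm above the flat top and 142 mm above the cover's lower edge. Axes as the cover's.
- dark_mat: Dark dark mat, 160 x 300 mm (x, y), 1 mm thin, lying flat on the worktop at one side of the rack and turned roughly crosswise to it; the cover is to be put here for the time being. Origin at its centre; y is its long direction.
- cork_mat: Cork mat, 240 x 240 mm, 1 mm thin, at the other side of the rack; the jars stand on it at the start. Origin at its centre.
- jar1_mid (a point): Spice jar, about 41 mm across, 105 mm tall, red cap (the cap is the top 20 mm, as wide as the glass), about 0.11 kg. This point is on its axis, half-way up (52.5 mm above its foot); z along the axis. None if this jar is absent.
- jar2_mid (a point): Spice jar, about 41 mm across, 105 mm tall, dark brown cap (the cap is the top 20 mm, as wide as the glass), about 0.11 kg. This point is on its axis, half-way up (52.5 mm above its foot); z along the axis. None if this jar is absent.
- jar3_mid (a point): Spice jar, about 42 mm across, 96 mm tall, mustard cap (the cap is the top 20 mm, as wide as the glass), about 0.11 kg. This point is on its axis, half-way up (48.0 mm above its foot); z along the axis. None if this jar is absent.
- jar4_mid (a point): Spice jar, about 42 mm across, 106 mm tall, mustard cap (the cap is the top 20 mm, as wide as the glass), about 0.11 kg. This point is on its axis, half-way up (53.0 mm above its foot); z along the axis. None if this jar is absent.
- dotted_mug: White mug with dots, 82 x 114 x 91 mm, a bystander standing behind the work; origin at the centre of its foot.
- egg_cup: Egg cup, 52 mm across, 58 mm tall, a bystander standing behind the work; origin at the centre of its foot.
- food_tin: Low food tin, 75 mm across, 66 mm tall, a bystander standing behind the work; origin at the centre of its foot.

How it is judged:
On the way, in this order (a step that is already met when the one before it is completed fails the run):
1. the cover stands on the dark mat, let go (horizontal distance between cover and dark_mat below 0.06 m and height (world z) of cover below 0.006 m and angle between cover's own z axis and vertical below 0.06 rad and contact force between the fingers and cover below 0.1 N), for 0.2 s.
2. every jar stands on the rack's board between two separators, let go (x of jar1_mid in the frame of rack between -0.015 and 0.015 m and y of jar1_mid in the frame of rack between -0.1 and 0.1 m and z of each of jar1_mid, jar2_mid in the frame of rack below 0.0685 m and angle between each of jar1_mid, jar2_mid, jar3_mid, jar4_mid's own z axis and vertical below 0.12 rad and contact force between the fingers and jar1 below 0.1 N and x of jar2_mid in the frame of rack between -0.015 and 0.015 m and y of jar2_mid in the frame of rack between -0.1 and 0.1 m and contact force between the fingers and jar2 below 0.1 N and x of jar3_mid in the frame of rack between -0.015 and 0.015 m and y of jar3_mid in the frame of rack between -0.1 and 0.1 m and z of jar3_mid in the frame of rack below 0.064 m and contact force between the fingers and jar3 below 0.1 N and x of jar4_mid in the frame of rack between -0.015 and 0.015 m and y of jar4_mid in the frame of rack between -0.1 and 0.1 m and z of jar4_mid in the frame of rack below 0.069 m and contact force between the fingers and jar4 below 0.1 N), for 0.2 s.
At the end, for the whole second after the job is handed in: Every jar present stands upright (0.12 rad) between separators, foot within 4 mm of the board, axis within 15 mm of the row's centre line. Cover over the row: centre within 14 mm, turn within 0.08 rad, edge within 4 mm of the board, at rest. Mug, egg cup and tin not moved (25 mm) (all of step 2 and x of cover_grip in the frame of rack between -0.014 and 0.014 m and y of cover_grip in the frame of rack between -0.014 and 0.014 m and z of cover_grip in the frame of rack below 0.158 m and angle between cover_grip's own z axis and vertical below 0.05 rad and angle between the y axis of cover_grip and the y axis of rack, either way round below 0.08 rad and linear speed of cover below 0.02 m/s); the robot touches nothing.
It fails at once if the dotted mug is moved by more than 25 mm (distance of dotted_mug from where it was at the start of the episode above 0.025 m).
It fails at once if the egg cup is moved by more than 25 mm (distance of egg_cup from where it was at the start of the episode above 0.025 m).
It fails at once if the food tin is moved by more than 25 mm (distance of food_tin from where it was at the start of the episode above 0.025 m).
Of jar1, jar2, jar3, jar4 only 3 to 4 are there at a start; the rules pass over those that are not, and their reading is None.
At some moment in a run one of cover may be knocked a few centimetres aside while the robot is not near it.
It also fails if it takes over 210 s, if anything falls off the work surface, if the arm or the gripper's body presses on something with over 40 N, if the wrist force passes 120 N, or if a joint passes its speed limit or range.

ROBOT

A 6-joint arm with a two-finger parallel gripper is mounted at the origin on a cart in front of the work surface, level with it; the furniture and walls round the work are solid. World frame = base frame: x ahead of the robot, y to its left, z up, the work surface at z = 0. Lengths are in m, angles in rad, forces in N, time in s.
With the tool pointing down it reaches from about 0.325 to 0.775 m from the base axis. Payload 5.5 kg.
Tool frame: the origin (TCP) lies between the finger pads; the fingertips stand arm.tcp_to_tips ahead of it and the grasp point (between the pads) lies 11 mm behind it (arm.tcp_to_tips is the distance from the TCP to the fingertips, in m); z points along the fingers, y is the direction in which the jaws open and shut (so a half turn about z gives the same grasp; the last joint's range is limited). The gripper opens to 88 mm and grips with 3 to 60 N. Pads are 20 mm wide; open, the fingers measure 115 mm over their backs; the gripper's body (75 mm by 178 mm) begins 61 mm behind the grasp point.
Start: joints at [1.223, 0.091, 1.231, -0, 1.82, -0.057], TCP at [0.172, 0.575, 0.231] pointing down, gripper open.
Joint ranges: [-2.87, 2.87], [-0.86, 2.18], [0.17, 2.46], [-1.51, 4.65], [0.06, 2.69], [-2.65, 2.65]. Speed limits (rad/s): [2.57, 2.57, 3.01, 3.14, 3.14, 3.14].

INTERFACE

Orientations are given as a 3x3 rotation matrix whose columns are the frame's x, y, z axes.
In Python, from station import arm gives the robot as it stands. The module is installed in compiled form; this text tells all that it offers.
- The arm moves only by the shell command python3 -m jog 'ROWS' [FORCE]. ROWS is JSON, a list of rows, each a list of 3 entries, a list of its own where there are three numbers: the finger opening in m, from 0 to 0.0878, then the shift along the tool's x, y, z in m, then the turn, a rotation vector about the tool's x, y, z in degrees. A call has 1 to 10 rows; each row is the pose to reach, as a shift and turn from the pose commanded when the call began, along the tool's axes at that moment; what a row does not reach only later rows make up. A row lasts 1/8 s, in which the tool goes at most 62.5 mm and 10.7 degrees, less where a joint would pass 70% of its speed; a pose out of reach is approached as far as the arm can. A call with a gripper value outside its range is refused whole. The fingers move at their own pace and stop on an object; FORCE is the grip in N (left out, the last holds). Time passes only in rows, so rows that repeat a pose let the fingers close. It gives the time, the measured TCP pose, the force and the opening at its end, in the units of the state.
- arm.read_state(): the state, without advancing time (a new reading comes with each control period).
- arm.get_image(name): name is "scene" or "side" or "wrist"; returns a dict with "pixels" (480x640x3 uint8, red, green, blue), "intrinsics" (3x3 intrinsics, pixels), "camera_from_world" (4x4, takes a point from world to camera coordinates). Camera axes: x right, y up, looking along -z (the intrinsics and any distortion apply to the point x, -y, -z); pixel columns grow to the right and rows downward; lengths in m; the calibration is good to about 2 mm. A picture is of the moment at which its call begins. There is no depth.
- arm.close_job(): hands the job in, once; it reports no verdict.
The state is a dict: "clock": time; "joint_positions": joint angles; "dq": joint speeds; "joint_efforts": joint torques, N m; "ee_pos": TCP position; "orientation": TCP orientation; "force": force on the tool from outside, world axes, zero at the start; "torque": the same for the moment, N m; "opening": opening from 0.0 (shut) to 1.0 (fully open).
Only numpy, scipy, OpenCV 4.12 (cv2) and the standard library are available. Lean on these libraries where they do the work, as an engineer would, in place of code of your own. Each camera call takes 0.05 s, during which the arm holds its last target. There are 200 camera calls.

## Working session

There is one attempt and no reset: what is moved stays moved. The work goes in short steps, Python scripts to look and compute and a shell command to move; the robot and the scene stay as the last step left them, time stands still between calls to the robot, and variables do not carry over. Pictures are saved under pics/ and viewed, about 12 in all and at most 16, crops included, and the job is handed in when it is done.

```bash
mkdir -p pics; ls
python3 - <<'E'
from station import arm
import cv2,numpy as np
print(arm.read_state(),arm.tcp_to_tips)
for n in["scene","side"]:
    d=arm.get_image(n);cv2.imwrite(f"pics/{n}0.png",d["pixels"][:,:,::-1]);print(n,d["intrinsics"],np.round(d["camera_from_world"],3),d.keys())
E
```

```text
pics
{'clock': 0.0, 'joint_positions': array([ 1.22332175e+00,  9.18603499e-02,  1.23189130e+00,  3.39190626e-06,
        1.81980140e+00, -5.66892548e-02]), 'dq': array([-0.0007947 ,  0.00179235, -0.0019172 ,  0.00214187, -0.00232017,
        0.00024565]), 'joint_efforts': array([-2.13767480e-04, -4.46449077e+01, -4.06445360e+01,  6.96084648e-02,
        2.93786300e-02, -1.10590024e-04]), 'ee_pos': array([0.17191969, 0.57454369, 0.22950292]), 'orientation': array([[-9.58019217e-01,  2.86703208e-01, -6.70651700e-04],
       [ 2.86703970e-01,  9.58017453e-01, -1.84210990e-03],
       [ 1.14357217e-04, -1.95705519e-03, -9.99998078e-01]]), 'force': array([ 0.53776852,  0.18094021, -0.30997055]), 'torque': array([0.0221404 , 0.02456717, 0.05028236]), 'opening': 0.9982878491635804} 0.008
scene [[461.97152685   0.         320.75096898]
 [  0.         461.97152685 242.26150948]
 [  0.           0.           1.        ]] [[ 0.432 -0.902 -0.014 -0.221]
 [ 0.509  0.231  0.829 -0.386]
 [-0.745 -0.365  0.559 -0.747]
 [ 0.     0.     0.     1.   ]] dict_keys(['pixels', 'intrinsics', 'camera_from_world'])
side [[447.13399106   0.         320.30765283]
 [  0.         447.13399106 234.71864229]
 [  0.           0.           1.        ]] [[ 0.948 -0.318 -0.014 -0.524]
 [ 0.194  0.542  0.818 -0.194]
 [-0.252 -0.778  0.576 -1.109]
 [ 0.     0.     0.     1.   ]] dict_keys(['pixels', 'intrinsics', 'camera_from_world'])
```

View pics/scene0.png

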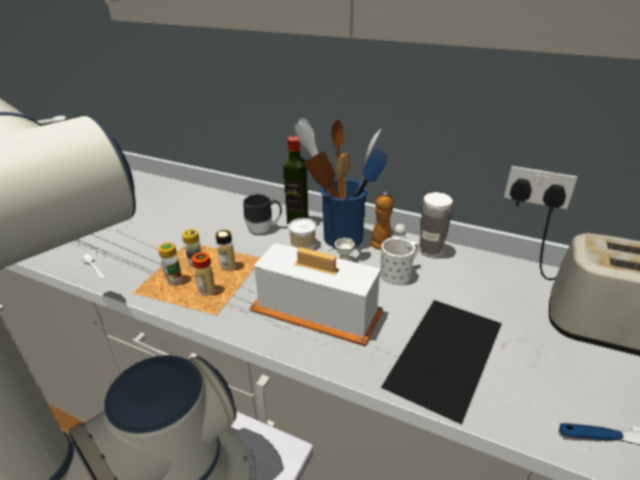

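View pics/side0.png

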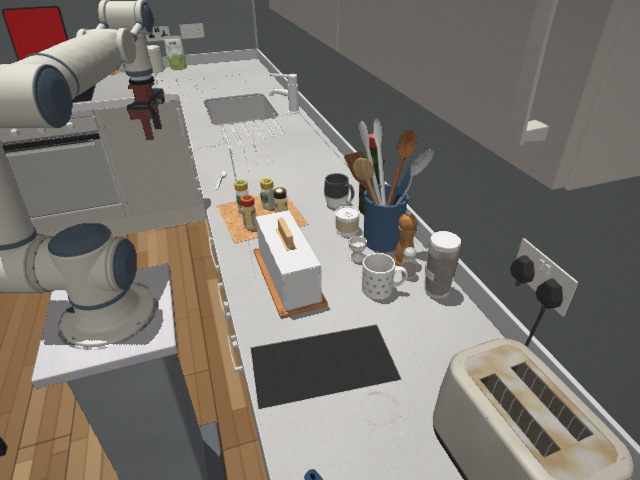

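Scene: covered rack, with the handle at (317,262). The dark mat is on the right, and four jars stand on the cork at the left with caps at (203,260), (224,236), (191,234) and (167,249). The mug is at (397,262). In the side view the handle is at (286,234), the mat around (323,365), and the caps at (248,201), (280,191), (267,184) and (242,186).

```bash
cat > h.py <<'E'
import numpy as np,cv2
from station import arm
def cam(n,save=None):
    d=arm.get_image(n)
    if save: cv2.imwrite(f"pics/{save}.png",d["pixels"][:,:,::-1])
    return d
def ray(d,u,v):
    K=d["intrinsics"];T=d["camera_from_world"]
    c=np.array([(u-K[0,2])/K[0,0],-(v-K[1,2])/K[1,1],-1.])
    R=T[:3,:3];return -R.T@T[:3,3],R.T@c
def onz(d,u,v,z):
    o,r=ray(d,u,v);return o+r*(z-o[2])/r[2]
def proj(d,p):
    T=d["camera_from_world"];K=d["intrinsics"];c=T[:3,:3]@np.asarray(p)+T[:3,3]
    return K[0,0]*c[0]/-c[2]+K[0,2],K[1,1]*c[1]/c[2]+K[1,2]
def tri(d1,p1,d2,p2):
    o1,r1=ray(d1,*p1);o2,r2=ray(d2,*p2)
    s,*_=np.linalg.lstsq(np.c_[r1,-r2],o2-o1,rcond=None)
    a,b=o1+s[0]*r1,o2+s[1]*r2;return (a+b)/2,np.linalg.norm(a-b)
def mask(d,lo,hi,box):
    hsv=cv2.cvtColor(d["pixels"],cv2.COLOR_RGB2HSV);m=cv2.inRange(hsv,np.array(lo),np.array(hi))
    x0,y0,x1,y1=box;o=np.zeros_like(m);o[y0:y1,x0:x1]=m[y0:y1,x0:x1];return o
def big(m):
    c,_=cv2.findContours(m,cv2.RETR_EXTERNAL,cv2.CHAIN_APPROX_NONE);return max(c,key=cv2.contourArea)
def quad(d,c,z):
    w=np.array([onz(d,u,v,z)[:2] for u,v in cv2.convexHull(c)[:,0]],np.float32)
    (cx,cy),(a,b),t=cv2.minAreaRect(w)
    if a>b: a,b,t=b,a,t-90      # b = long side; direction of long side angle t+90
    return np.round([cx,cy,a,b,(t+90+90)%180-90],4)
E
python3 - <<'E'
from h import *
for n,b,hb,cb in[("scene",(370,290,520,430),(290,245,345,280),(130,235,270,320)),("side",(230,310,410,410),(270,210,300,255),(210,175,315,245))]:
    d=cam(n)
    m=mask(d,(0,0,0),(180,255,60),b);c=big(m);print(n,"mat",quad(d,c,.001),cv2.contourArea(c))
    m=mask(d,(8,70,60),(30,255,255),hb);c=big(m);M=cv2.moments(c);print("handle px",M["m10"]/M["m00"],M["m01"]/M["m00"],cv2.contourArea(c),cv2.boundingRect(c))
    bb=(240,280,400,345) if n=="scene" else (245,235,335,325)
    m=mask(d,(3,110,60),(20,255,255),bb);c=big(m);print("board",quad(d,c,.006),cv2.boundingRect(c))
    x0,y0,x1,y1=cb;cv2.imwrite(f"pics/jars_{n}.png",cv2.resize(d["pixels"][y0-10:y1,x0:x1,::-1],None,fx=5,fy=5,interpolation=2))
a=cv2.imread("pics/jars_scene.png");b=cv2.imread("pics/jars_side.png")
a=cv2.resize(a,None,fx=.57,fy=.57);b=cv2.resize(b,None,fx=.74,fy=.74);h=max(a.shape[0],b.shape[0])
o=np.zeros((h,a.shape[1]+b.shape[1],3),np.uint8);o[:a.shape[0],:a.shape[1]]=a;o[:b.shape[0],a.shape[1]:]=b;print(a.shape,b.shape);cv2.imwrite("pics/jars.png",o)
E
```

```text
scene mat [ 0.4476 -0.3189  0.1544  0.2913 -5.5909] 7893.5
handle px 315.65833911635434 259.71362479759426 720.5 (295, 245, 43, 30)
board [ 4.1190e-01 -2.8500e-02  1.1450e-01  3.0380e-01 -7.1503e+01] (250, 300, 132, 45)
side mat [ 0.4506 -0.3192  0.1566  0.2966 -5.6424] 7771.0
handle px 284.9348591549296 234.6026995305164 284.0 (276, 218, 20, 33)
board [ 4.53100e-01 -1.62000e-02  1.21700e-01  2.90100e-01 -8.82301e+01] (254, 249, 73, 69)
(271, 399, 3) (296, 388, 3)
```

View pics/jars.png

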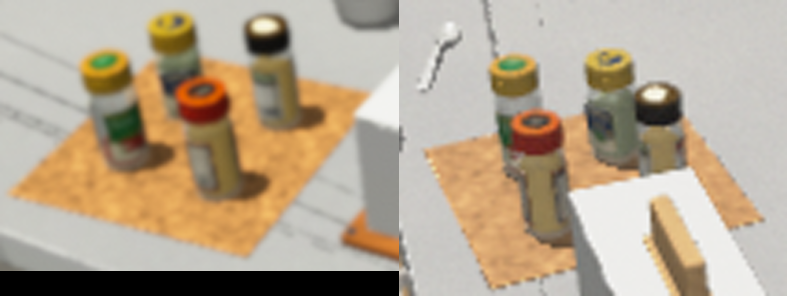

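The crop shows four jars: red, dark brown, and two mustard (one with a green label top, one plain). Next I triangulate the cap tops and get the cover's edges.

Run:
```python
from h import *
a=cam("scene");b=cam("side")
P=dict(red=((201.9,256.6),(247.8,197.4)),green=((166.8,246),(241.6,182)),must=((189.6,232.7),(267,179.9)),brown=((223,234.8),(280,190.1)),handle=((315.6,259.7),(284.9,234.6)))
for k,(p,q) in P.items():
    x,e=tri(a,p,b,q);print(k,np.round(x,4),round(e,4))
w=cam("wrist","wrist0");print(w["intrinsics"]);T=w["camera_from_world"];s=arm.read_state()
print("cam in tool",s["orientation"].T@(-T[:3,:3].T@T[:3,3]-s["ee_pos"]),"\n",np.round(T[:3,:3]@s["orientation"],3))
print([np.round(onz(b,*p,.012),3) for p in [(254,252),(272,318),(326,303)]],[np.round(onz(a,*p,.012),3) for p in [(252,312),(375,334),(383,312)]])
```

```text
red [0.4089 0.2595 0.1037] 0.0042
green [0.4095 0.366  0.1028] 0.003
must [0.4918 0.3647 0.0947] 0.0052
brown [0.5128 0.2742 0.1003] 0.0057
handle [ 0.4547 -0.0182  0.1438] 0.0033
[[331.93421404   0.         318.60278213]
 [  0.         331.93421404 237.64409653]
 [  0.           0.           1.        ]]
cam in tool [ 0.07571975  0.00059441 -0.1536524 ] 
 [[-0.     1.    -0.   ]
 [ 0.96   0.     0.279]
 [ 0.279 -0.    -0.96 ]]
[array([0.388, 0.109, 0.012]), array([ 0.376, -0.163,  0.012]), array([ 0.515, -0.157,  0.012])] [array([0.375, 0.109, 0.012]), array([ 0.427, -0.171,  0.012]), array([ 0.5  , -0.164,  0.012])]
```

```bash
python3 -m jog '[[0.087,[-0.431,-0.453,-0.10],[0,0,74]],[0.087,[-0.431,-0.453,-0.10],[0,0,74]],[0.087,[-0.431,-0.453,-0.10],[0,0,74]],[0.087,[-0.431,-0.453,-0.10],[0,0,74]],[0.087,[-0.431,-0.453,-0.10],[0,0,74]],[0.087,[-0.431,-0.453,-0.10],[0,0,74]],[0.087,[-0.431,-0.453,-0.10],[0,0,74]],[0.087,[-0.431,-0.453,-0.10],[0,0,74]],[0.087,[-0.431,-0.453,-0.10],[0,0,74]],[0.087,[-0.431,-0.453,-0.10],[0,0,74]]]' 20
python3 - <<'E'
from h import *
cam("wrist","w1")
E
```

```text
clock: 1.6
ee_pos: [0.4519, 0.0225, 0.33]
orientation: [[0.012, 1.0, 0.001], [1.0, -0.012, 0.0], [0.0, 0.001, -1.0]]
force: [0.6, 0.8, 0.3]
opening: 0.992
```

View pics/w1.png

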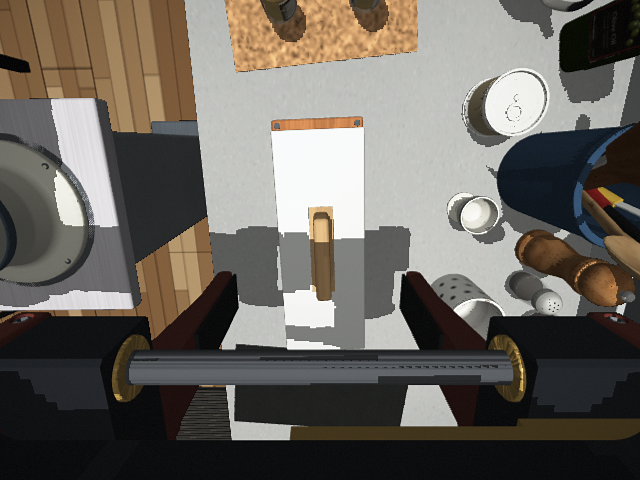

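The wrist view shows the cover with its handle rib from about (321,210) to (324,299), the board's +y end at rows 118–130, and no obstructions.

Run:
```python
from h import *
d=cam("wrist");h=mask(d,(8,60,60),(35,255,255),(300,203,345,303));c=big(h)
print("handle all",cv2.boundingRect(c))
hsv=cv2.cvtColor(d["pixels"],cv2.COLOR_RGB2HSV)
for y in range(215,296,16):print(y,[ (i,tuple(hsv[y,i])) for i in np.where(h[y])[0][[0,-1]]],hsv[y,306:340:3,2])
for u,v in[(321,210),(324,299),(321.5,255)]:print("rib",onz(d,u,v,.168))
g=cv2.cvtColor(d["pixels"],cv2.COLOR_RGB2GRAY).astype(int)
for y in(140,160,180,200):
    r=np.diff(g[y,250:390]);l=250+r[:60].argmax() ;rr=250+80+r[80:].argmin();print(y,l,rr,g[y,262:292],onz(d,l+.5,y,.130)[:2],onz(d,rr+.5,y,.130)[:2])
print("board",[np.round(onz(d,*p,.012),4) for p in((272,121),(363,117))])
b=mask(d,(3,110,60),(20,255,255),(255,100,380,135));c=big(b);print(cv2.boundingRect(c),quad(d,c,.012))
```

```text
handle all (306, 203, 27, 92)
215 [(np.int64(307), (np.uint8(17), np.uint8(107), np.uint8(226))), (np.int64(330), (np.uint8(17), np.uint8(99), np.uint8(177)))] [147 236 210 224 228 223 190  92 177 251 249 249]
231 [(np.int64(308), (np.uint8(17), np.uint8(95), np.uint8(230))), (np.int64(331), (np.uint8(17), np.uint8(83), np.uint8(110)))] [160 231 200 231 231 227 212  87 226 251 249 249]
247 [(np.int64(309), (np.uint8(16), np.uint8(111), np.uint8(106))), (np.int64(331), (np.uint8(15), np.uint8(130), np.uint8(92)))] [130 106 105 225 125 107 107  72  92 130 129 129]
263 [(np.int64(310), (np.uint8(16), np.uint8(117), np.uint8(107))), (np.int64(331), (np.uint8(16), np.uint8(126), np.uint8(89)))] [129  93 110 103 110 112 115 102  91 127 128 128]
279 [(np.int64(311), (np.uint8(15), np.uint8(111), np.uint8(108))), (np.int64(332), (np.uint8(16), np.uint8(125), np.uint8(104)))] [129 130 108  97 110 107 117 110 107 101 128 128]Traceback (most recent call last):
  File "<stdin>", line 5, in <module>
IndexError: index 0 is out of bounds for axis 0 with size 0
```

Run:
```python
from h import *
d=cam("wrist")
for u,v in[(320.5,212),(324,298),(322,255)]:print("rib",onz(d,u,v,.168))
g=cv2.cvtColor(d["pixels"],cv2.COLOR_RGB2GRAY).astype(int)
print(g[160,258:292],g[160,355:375])
hsv=cv2.cvtColor(d["pixels"],cv2.COLOR_RGB2HSV)
m=((hsv[:,:,1]<25)&(hsv[:,:,2]>238)).astype(np.uint8)*255
for y in(140,160,180,200):
    w=np.where(m[y,255:380])[0]+255;print(y,w[0],w[-1],onz(d,w[0],y,.130)[:2],onz(d,w[-1]+1,y,.130)[:2])
b=mask(d,(3,110,60),(20,255,255),(255,100,380,135));c=big(b);print(cv2.boundingRect(c),quad(d,c,.012))
p=c[:,0];l=p[p[:,0].argmin()];r=p[p[:,0].argmax()]
L,R=p[(p[:,0]-p[:,1]).argmin()],p[(p[:,0]+p[:,1]*0).argmax()];R2=p[(p[:,0]*2-p[:,1]).argmax()];L2=p[(p[:,0]*2+p[:,1]).argmin()]
print(L2,R2,onz(d,*L2,.012),onz(d,*R2,.012))
```

```text
rib [0.45593331 0.03066513 0.168     ]
rib [ 0.45794739 -0.06083798  0.168     ]
rib [ 0.4566508  -0.01332418  0.168     ]
[198 196 196 194 195 200 199 197 196 194 198 199 201 135 239 252 251 250
 250 250 250 250 250 250 250 250 250 250 250 250 250 250 250 250] [250 250 250 250 250 250 252 240 172 193 197 196 195 195 194 196 196 196
 194 195]
140 271 361 [0.4068581  0.09847317] [0.49965821 0.09666163]
160 272 362 [0.406707   0.07857956] [0.50103533 0.07673843]
180 274 362 [0.40760478 0.05799921] [0.50140464 0.05616862]
200 276 362 [0.40853313 0.03671793] [0.50178654 0.03489825]
(270, 114, 92, 14) [0.4516 0.1233 0.0123 0.1221 1.5737]
[270 119] [361 115] [0.39089777 0.12598837 0.012     ] [0.51257373 0.1286473  0.012     ]
```

```bash
python3 -m jog '[[0.087,[-0.038,0.005,0.05],[0,0,-2]],[0.087,[-0.038,0.005,0.10],[0,0,-2]],[0.087,[-0.038,0.005,0.15],[0,0,-2]],[0.087,[-0.038,0.005,0.175],[0,0,-2]],[0.087,[-0.038,0.005,0.185],[0,0,-2]],[0.087,[-0.038,0.005,0.185],[0,0,-2]],[0.0,[-0.038,0.005,0.185],[0,0,-2]],[0.0,[-0.038,0.005,0.185],[0,0,-2]],[0.0,[-0.038,0.005,0.185],[0,0,-2]],[0.0,[-0.038,0.005,0.185],[0,0,-2]]]' 40; python3 -m jog '[[0,[0,0,0],[0,0,0]],[0,[0,0,0],[0,0,0]],[0,[0,0,-0.01],[0,0,0]],[0,[0,0,-0.03],[0,0,0]],[0,[0,0,-0.06],[0,0,0]],[0,[0,0,-0.10],[0,0,0]],[0,[0,0,-0.14],[0,0,0]],[0,[0,0,-0.15],[0,0,0]],[0,[0,0,-0.15],[0,0,0]]]'
```

```text
clock: 3.0
ee_pos: [0.4561, -0.0136, 0.1446]
orientation: [[-0.023, 1.0, 0.0], [1.0, 0.023, -0.0], [-0.0, 0.0, -1.0]]
force: [-0.2, 0.1, 0.2]
opening: 0.576
clock: 4.12
ee_pos: [0.4561, -0.0136, 0.2942]
orientation: [[-0.023, 1.0, 0.0], [1.0, 0.023, 0.0], [0.0, 0.0, -1.0]]
force: [-0.4, -0.7, -5.3]
opening: 0.178
```

```bash
python3 -m jog '[[0,[-0.06,-0.003,0],[0,0,0]],[0,[-0.12,-0.006,0],[0,0,5]],[0,[-0.18,-0.009,0],[0,0,15]],[0,[-0.23,-0.012,0],[0,0,25]],[0,[-0.27,-0.014,0],[0,0,35]],[0,[-0.30,-0.014,0],[0,0,45]],[0,[-0.305,-0.014,0],[0,0,55]],[0,[-0.305,-0.014,0],[0,0,65]],[0,[-0.305,-0.014,0],[0,0,75]],[0,[-0.305,-0.014,0],[0,0,85]]]' ; python3 -m jog '[[0,[0,0,0],[0,0,8]],[0,[0,0,0],[0,0,12]],[0,[0,0,0.05],[0,0,12]],[0,[0,0,0.10],[0,0,12]],[0,[0,0,0.13],[0,0,12]],[0,[0,0,0.145],[0,0,12]],[0,[0,0,0.152],[0,0,12]],[0,[0,0,0.156],[0,0,12]],[0,[0,0,0.157],[0,0,12]]]'
```

```text
clock: 5.38
ee_pos: [0.4486, -0.3185, 0.2912]
orientation: [[0.995, 0.105, -0.004], [0.105, -0.995, 0.003], [-0.003, -0.003, -1.0]]
force: [0.4, 0.3, -4.3]
opening: 0.179
clock: 6.5
ee_pos: [0.4487, -0.3175, 0.1495]
orientation: [[0.995, -0.098, 0.005], [-0.098, -0.995, -0.003], [0.006, 0.002, -1.0]]
force: [-21.7, 19.2, 50.6]
opening: 0.176
```

Blocked at about 17 mm with 50 N, so I lift slightly and look.

```bash
python3 -m jog '[[0,[0,0,-0.01],[0,0,0]],[0,[0,0,-0.02],[0,0,0]],[0,[0,0,-0.02],[0,0,0]]]'
python3 - <<'E'
from h import *
a=cam("side");b=cam("scene");o=np.hstack([cv2.resize(x["pixels"],None,fx=.62,fy=.62) for x in(a,b)])
o=np.hstack([cv2.resize(a["pixels"][230:430,180:460],(400,286)),cv2.resize(b["pixels"][210:430,330:560],(400,382))[:286]]) if 0 else np.vstack([cv2.resize(a["pixels"][200:430,150:470],(417,300)),cv2.resize(b["pixels"][200:430,240:560],(417,300))])
cv2.imwrite("pics/p1.png",o[:,:,::-1])
E
```

```text
clock: 6.88
ee_pos: [0.449, -0.3188, 0.1566]
orientation: [[0.995, -0.099, -0.001], [-0.099, -0.995, 0.001], [-0.001, -0.0, -1.0]]
force: [-0.1, -0.8, -4.6]
opening: 0.176
```

View pics/p1.png

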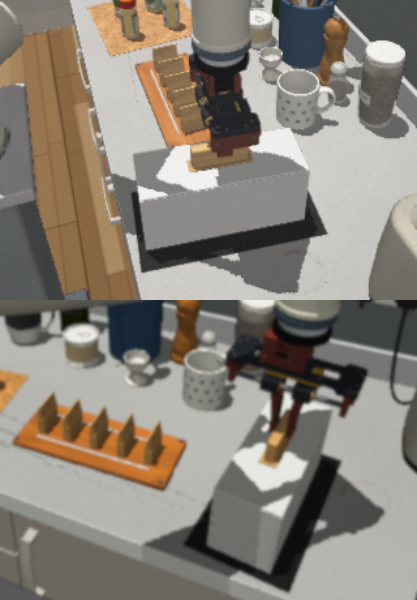

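Run:
```python
from h import *
a=cam("side");s=arm.read_state();X=s["orientation"][:,0];Y=s["orientation"][:,1];c=s["ee_pos"].copy()
for z in(.0,.01,.025):
  for sx in(-1,1):
    for h in(0,.118):
      p=c+X*.13*sx-Y*-.048; p[2]=z+h;print(z,h,sx,np.round(proj(a,p),1))
cv2.imwrite("pics/p2.png",cv2.resize(a["pixels"][280:430,240:420,::-1],None,fx=4,fy=4,interpolation=2))
```

```text
0.0 0 -1 [264.9 393.6]
0.0 0.118 -1 [259.6 355.4]
0.0 0 1 [385.8 369.2]
0.0 0.118 1 [389.9 331.1]
0.01 0 -1 [264.5 390.6]
0.01 0.118 -1 [259.1 351.9]
0.01 0 1 [386.1 366.2]
0.01 0.118 1 [390.3 327.6]
0.025 0 -1 [263.9 386. ]
0.025 0.118 -1 [258.4 346.5]
0.025 0 1 [386.6 361.6]
0.025 0.118 1 [390.9 322.2]
```

View pics/p2.png

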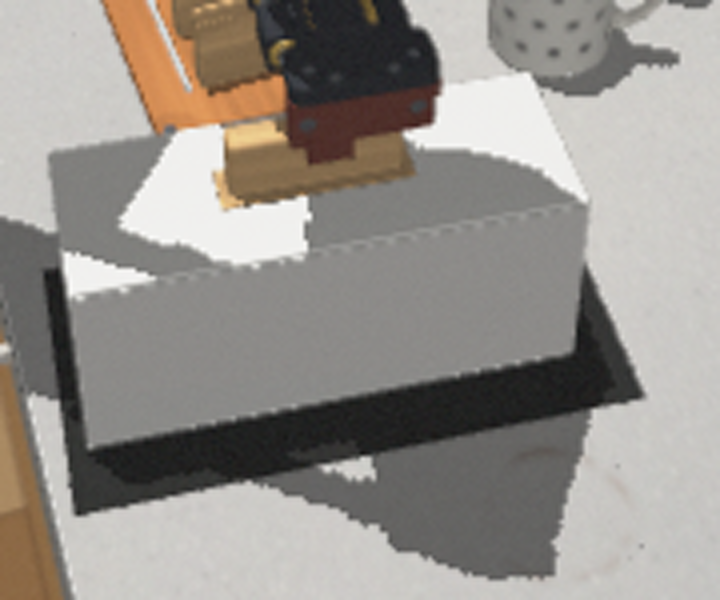

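The cover had slipped in the grip by about 15 mm, so at the 50 N contact its edge was on the mat. I lower the last millimetres and release.

```bash
python3 -m jog '[[0,[0,0,0.003],[0,0,0]],[0,[0,0,0.005],[0,0,0]],[0,[0,0,0.006],[0,0,0]],[0,[0,0,0.007],[0,0,0]]]'; python3 -m jog '[[0.087,[0,0,0],[0,0,0]],[0.087,[0,0,0],[0,0,0]],[0.087,[0,0,0],[0,0,0]],[0.087,[0,0,0],[0,0,0]],[0.087,[0,0,-0.05],[0,0,0]],[0.087,[0,0,-0.10],[0,0,0]],[0.087,[0,0,-0.16],[0,0,0]],[0.087,[0,0,-0.16],[0,0,0]]]'
python3 - <<'E'
from h import *
a=cam("side")
cv2.imwrite("pics/p3.png",cv2.resize(a["pixels"][280:430,240:420,::-1],None,fx=4,fy=4,interpolation=2))
d=cam("scene")
# separator ridges: crop
cv2.imwrite("pics/p3b.png",cv2.resize(d["pixels"][240:350,240:400,::-1],None,fx=4,fy=4,interpolation=2))
E
```

```text
clock: 7.52
ee_pos: [0.4491, -0.3188, 0.1502]
orientation: [[0.995, -0.099, -0.0], [-0.099, -0.995, 0.0], [-0.0, -0.0, -1.0]]
force: [-0.1, -0.4, -4.6]
opening: 0.176
clock: 8.52
ee_pos: [0.45, -0.3195, 0.317]
orientation: [[0.995, -0.099, 0.009], [-0.099, -0.995, -0.007], [0.009, 0.006, -1.0]]
force: [-0.1, -0.7, -0.0]
opening: 0.99
```

View pics/p3.png

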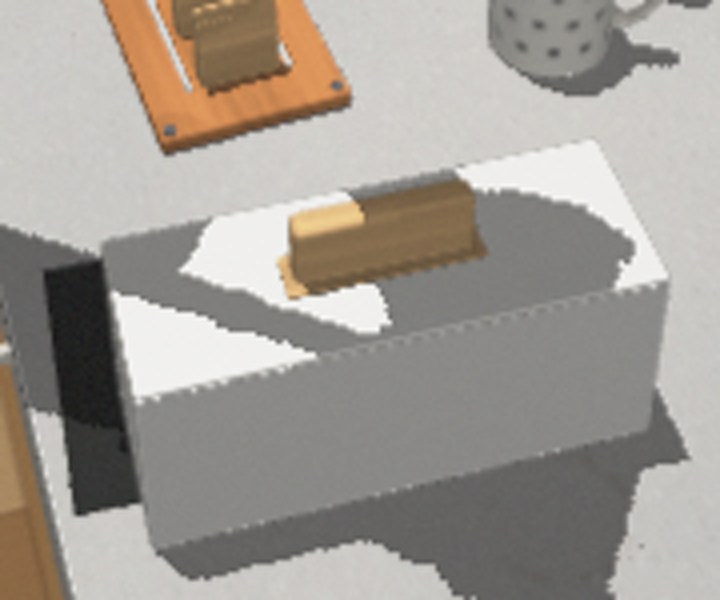

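The cover has shifted toward +x/−y off the mat after release: bottom-left corner at crop (160,545), bottom-right at (650,432). Measuring where it is.

Run:
```python
from h import *
a=cam("side")
f=lambda u,v:(240+u/4,280+v/4)
BL,BR=onz(a,*f(158,547),0),onz(a,*f(650,432),0)
TL,TR,TB,TA=[onz(a,*f(*p),.118) for p in((137,402),(668,284),(600,140),(103,242))]
print(BL,BR,np.linalg.norm(BL-BR));print(TL,TR,TB,TA,(TL+TR+TB+TA)/4,np.linalg.norm(TL-TR),np.linalg.norm(TR-TB))
w=cam("wrist","w2")
```

```text
[ 0.32995473 -0.41374776  0.        ] [ 0.58552284 -0.43314976  0.        ] 0.2563035185021753
[ 0.3274017  -0.41760836  0.118     ] [ 0.58178434 -0.43549084  0.118     ] [ 0.59282713 -0.33913115  0.118     ] [ 0.33379011 -0.32146305  0.118     ] [ 0.45895082 -0.37842335  0.118     ] 0.2550104099870049 0.09699037311350919
```

View pics/w2.png

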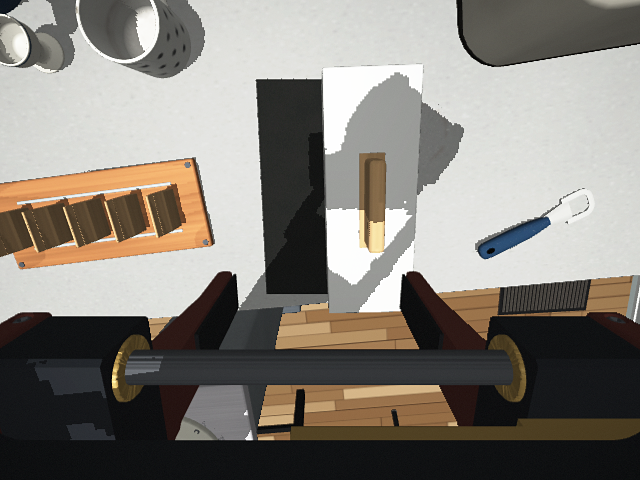

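The wrist view shows the cover half off the mat with the rib from (374,160) to (376,251). Its centre is about 6 cm from the mat's, so it was knocked. I'll regrasp and set it back centrally.

Run:
```python
from h import *
w=cam("wrist");s=arm.read_state();print(s["ee_pos"],np.round(s["orientation"],3))
A,B=onz(w,374.5,160,.156),onz(w,376,251,.156);print(A,B,np.linalg.norm(A-B),(A+B)/2,np.degrees(np.arctan2(*(A-B)[1::-1])))
C=[onz(w,*p,.118) for p in((322,68),(421,65),(414,312),(328,308))];print(np.round(C,4),np.mean(C,0))
M=[onz(w,*p,.001) for p in((257,80),(265,294))];print("mat left edge",np.round(M,4))
d=s["orientation"].T@((A+B)/2-s["ee_pos"]);print("tool shift",d)
```

```text
[ 0.44875744 -0.3185424   0.30804744] [[ 0.995 -0.099 -0.003]
 [-0.099 -0.995  0.002]
 [-0.003 -0.002 -1.   ]]
[ 0.50445096 -0.37371541  0.156     ] [ 0.41812375 -0.37071449  0.156     ] 0.08637935207002354 [ 0.46128736 -0.37221495  0.156     ] -1.9909284617830516
[[ 0.5908 -0.335   0.118 ]
 [ 0.5841 -0.4274  0.118 ]
 [ 0.3261 -0.4162  0.118 ]
 [ 0.3409 -0.3178  0.118 ]] [ 0.46046207 -0.3740798   0.118     ]
mat left edge [[ 0.6071 -0.2545  0.001 ]
 [ 0.3107 -0.2216  0.001 ]]
tool shift [0.01822578 0.05247438 0.15188952]
```

```bash
python3 -m jog '[[0.087,[0.017,0.054,0.05],[0,0,-2.5]],[0.087,[0.017,0.054,0.10],[0,0,-2.5]],[0.087,[0.017,0.054,0.15],[0,0,-2.5]],[0.087,[0.017,0.054,0.165],[0,0,-2.5]],[0.087,[0.017,0.054,0.175],[0,0,-2.5]],[0.087,[0.017,0.054,0.175],[0,0,-2.5]],[0.0,[0.017,0.054,0.175],[0,0,-2.5]],[0.0,[0.017,0.054,0.175],[0,0,-2.5]],[0.0,[0.017,0.054,0.175],[0,0,-2.5]],[0.0,[0.017,0.054,0.175],[0,0,-2.5]]]' 60; python3 -m jog '[[0,[0,0,0],[0,0,0]],[0,[0,0,0],[0,0,0]],[0,[0,0,0],[0,0,0]],[0,[0,0,0],[0,0,0]],[0,[0,0,-0.005],[0,0,0]],[0,[0,0,-0.01],[0,0,0]],[0,[0,0,-0.015],[0,0,0]],[0,[0,0,-0.015],[0,0,0]]]'
```

```text
clock: 10.02
ee_pos: [0.4607, -0.3742, 0.1356]
orientation: [[0.998, -0.055, 0.0], [-0.055, -0.998, -0.0], [0.0, 0.0, -1.0]]
force: [-0.1, -0.0, -0.0]
opening: 0.572
clock: 11.02
ee_pos: [0.4609, -0.3744, 0.151]
orientation: [[0.998, -0.055, 0.001], [-0.055, -0.998, -0.001], [0.001, 0.001, -1.0]]
force: [1.1, -0.1, -4.9]
opening: 0.181
```

```bash
python3 -m jog '[[0,[-0.004,-0.014,0],[0,0,0]],[0,[-0.008,-0.03,0],[0,0,0]],[0,[-0.012,-0.046,0],[0,0,0]],[0,[-0.014,-0.054,0],[0,0,0]],[0,[-0.014,-0.054,0.005],[0,0,0]],[0,[-0.014,-0.054,0.010],[0,0,0]],[0,[-0.014,-0.054,0.0125],[0,0,0]],[0,[-0.014,-0.054,0.014],[0,0,0]],[0,[-0.014,-0.054,0.014],[0,0,0]]]'; python3 -m jog '[[0.087,[0,0,0],[0,0,0]],[0.087,[0,0,0],[0,0,0]],[0.087,[0,0,0],[0,0,0]],[0.087,[0,0,0],[0,0,0]],[0.087,[0,0,0],[0,0,0]],[0.087,[0,0,0],[0,0,0]],[0.087,[0,0,-0.05],[0,0,0]],[0.087,[0,0,-0.10],[0,0,0]],[0.087,[0,0,-0.15],[0,0,0]],[0.087,[0,0,-0.17],[0,0,0]]]'
python3 - <<'E'
from h import *
a=cam("side")
A=a["pixels"][280:430,240:420,::-1]
m=mask(a,(0,0,0),(180,255,60),(230,310,410,410));print("mat px",cv2.contourArea(big(m)))
w=cam("wrist");cv2.imwrite("pics/p4.png",np.hstack([cv2.resize(A,(432,360)),cv2.resize(w["pixels"][:330,:,::-1],(368,190))[:190] if 0 else cv2.resize(w["pixels"][:360,150:500,::-1],(350,360))]))
E
```

```text
clock: 12.15
ee_pos: [0.4496, -0.3197, 0.1361]
orientation: [[0.998, -0.055, -0.0], [-0.055, -0.998, 0.0], [-0.0, -0.0, -1.0]]
force: [0.5, 0.8, -4.8]
opening: 0.178
clock: 13.4
ee_pos: [0.4501, -0.3198, 0.3105]
orientation: [[0.998, -0.055, 0.004], [-0.055, -0.998, -0.004], [0.005, 0.003, -1.0]]
force: [0.1, -0.2, 0.6]
opening: 0.994
mat px 1911.0
```

View pics/p4.png

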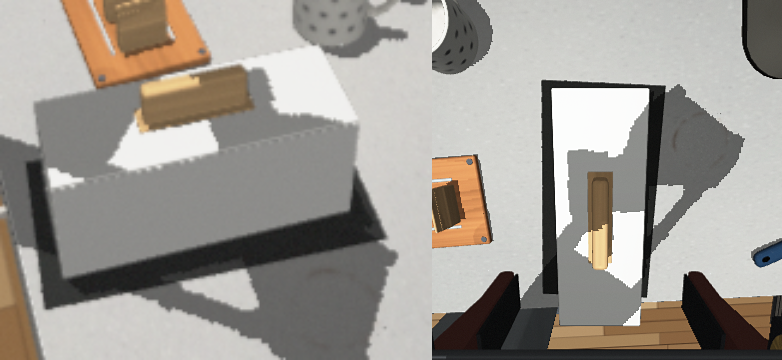

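```bash
python3 -m jog '[[0.087,[-0.003,-0.06,-0.02],[0,0,-5]],[0.087,[-0.007,-0.12,-0.02],[0,0,-15]],[0.087,[-0.01,-0.18,-0.02],[0,0,-25]],[0.087,[-0.013,-0.24,-0.02],[0,0,-35]],[0.087,[-0.017,-0.30,-0.02],[0,0,-45]],[0.087,[-0.02,-0.36,-0.02],[0,0,-55]],[0.087,[-0.023,-0.42,-0.02],[0,0,-65]],[0.087,[-0.026,-0.48,-0.02],[0,0,-75]],[0.087,[-0.029,-0.54,-0.02],[0,0,-85]],[0.087,[-0.032,-0.589,-0.02],[0,0,-94.5]]]'; python3 -m jog '[[0.087,[0,0,0],[0,0,0]],[0.087,[0,0,0],[0,0,0]],[0.087,[0,0,0],[0,0,0]]]';python3 - <<'E'
from h import *
cam("wrist","w3")
E
```

```text
clock: 14.75
ee_pos: [0.4495, 0.2726, 0.3242]
orientation: [[-0.03, 1.0, -0.002], [1.0, 0.03, -0.001], [-0.001, -0.002, -1.0]]
force: [-0.3, -0.2, -0.4]
opening: 0.99
clock: 15.12
ee_pos: [0.4504, 0.2691, 0.3262]
orientation: [[-0.021, 1.0, -0.0], [1.0, 0.021, -0.0], [-0.0, -0.0, -1.0]]
force: [0.1, -0.3, 0.7]
opening: 0.989
```

View pics/w3.png

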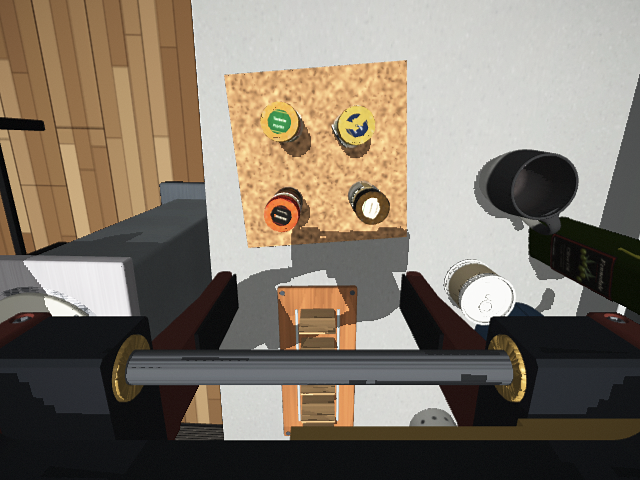

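The wrist view shows cap tops at green (280,122), mustard (355,126), red (282,213) and brown (372,206).

Run:
```python
from h import *
w=cam("wrist");s=arm.read_state()
for k,p,z in(("green",(280.5,122),.107),("must",(356,126),.097),("red",(282,213),.106),("brown",(372,206),.106)):
    x=onz(w,*p,z);print(k,np.round(x,4),"tool",np.round(s["orientation"].T@(x-s["ee_pos"]),4))
# refine with circles in the gray picture
g=cv2.medianBlur(cv2.cvtColor(w["pixels"],cv2.COLOR_RGB2GRAY),3)
c=cv2.HoughCircles(g[90:245,240:400],cv2.HOUGH_GRADIENT,1,40,param1=120,param2=14,minRadius=15,maxRadius=23)
print(c+np.array([240,90,0]))
print("board",[np.round(onz(w,*p,.012),4) for p in((278,287),(356,287))])
```

```text
green [0.409  0.3649 0.107 ] tool [ 0.0965 -0.0396  0.2195]
must [0.4905 0.363  0.097 ] tool [0.0929 0.0419 0.2296]
red [0.4095 0.2661 0.106 ] tool [-0.0023 -0.0412  0.2205]
brown [0.5123 0.2763 0.106 ] tool [0.0058 0.0619 0.2206]
[[[278.5        220.5         22.39999962]
  [276.5        119.5         22.39999962]
  [355.5        122.5         21.29999924]
  [371.5        202.5         20.20000076]]]
board [array([0.392, 0.13 , 0.012]), array([0.5117, 0.1325, 0.012 ])]
```

```bash
python3 -m jog '[[0.08,[-0.005,-0.041,0.05],[0,0,0]],[0.08,[-0.005,-0.041,0.10],[0,0,0]],[0.08,[-0.005,-0.041,0.15],[0,0,0]],[0.08,[-0.005,-0.041,0.20],[0,0,0]],[0.08,[-0.005,-0.041,0.23],[0,0,0]],[0.08,[-0.005,-0.041,0.245],[0,0,0]],[0.08,[-0.005,-0.041,0.249],[0,0,0]],[0.08,[-0.005,-0.041,0.249],[0,0,0]],[0.0,[-0.005,-0.041,0.249],[0,0,0]],[0.0,[-0.005,-0.041,0.249],[0,0,0]]]' 50; python3 -m jog '[[0,[0,0,0],[0,0,0]],[0,[0,0,0],[0,0,0]],[0,[0,0,0],[0,0,0]],[0,[0,0,0],[0,0,0]],[0,[0,0,0],[0,0,0]],[0,[0,0,-0.02],[0,0,0]],[0,[0,0,-0.06],[0,0,0]],[0,[0,0,-0.11],[0,0,0]],[0,[0,0,-0.12],[0,0,0]],[0,[0,0,-0.12],[0,0,0]]]'
python3 - <<'E'
from h import *
w=cam("wrist","w4")
E
```

```text
clock: 16.48
ee_pos: [0.4098, 0.2647, 0.0784]
orientation: [[-0.023, 1.0, 0.001], [1.0, 0.023, 0.001], [0.001, 0.001, -1.0]]
force: [0.6, 0.2, -0.1]
opening: 0.723
clock: 17.73
ee_pos: [0.4096, 0.2645, 0.1982]
orientation: [[-0.023, 1.0, 0.001], [1.0, 0.023, 0.001], [0.001, 0.001, -1.0]]
force: [0.2, 0.2, -0.9]
opening: 0.459
```

View pics/w4.png

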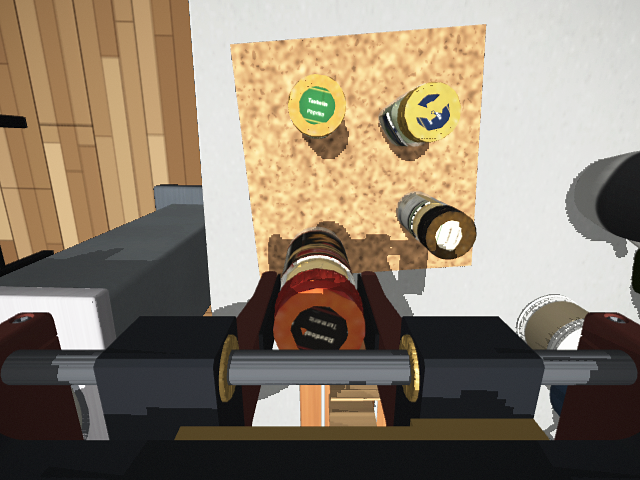

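The red jar is held upright between the pads, cap at (322,320). I carry it over the rack, stopping high to measure the ridges.

```bash
python3 -m jog '[[0,[-0.06,0.008,0],[0,0,0]],[0,[-0.12,0.016,0],[0,0,0]],[0,[-0.18,0.024,0],[0,0,0]],[0,[-0.24,0.031,0],[0,0,0]],[0,[-0.28,0.037,0],[0,0,0]],[0,[-0.30,0.0395,0],[0,0,0]],[0,[-0.306,0.0395,0],[0,0,0]],[0,[-0.306,0.0395,0],[0,0,0]],[0,[-0.306,0.0395,0],[0,0,0]]]'
python3 - <<'E'
from h import *
w=cam("wrist");s=arm.read_state();R=s["orientation"];p=s["ee_pos"]
print("cap centre expected",proj(w,p+R@[0,0,-.029]), "5mm +x", proj(w,p+R@[.005,0,-.029]))
for n,y in(("s2",0),("s3",51.2),("s4",102.4)):
    q=np.array([.4555-.0227*y/1000,-.0145+y/1000,.072]);print(n,np.round(proj(w,q),1))
print("board +y corners",[np.round(proj(w,(.4555+sx*.062-.0227*.144,-.0145+.144+sx*.0014,.012)),1) for sx in(-1,1)])
a=cam("scene")
A=cv2.resize(w["pixels"][100:400,180:460],(420,450));B=cv2.resize(a["pixels"][200:350,240:366],(378,450))
cv2.imwrite("pics/p5.png",np.hstack([A,B])[:,:,::-1])
for y in(-102.4,-51.2,0,51.2,102.4):print("scene",np.round(proj(a,(.4555-.0227*y/1000,-.0145+y/1000,.072)),1))
E
```

```text
clock: 18.9
ee_pos: [0.4558, -0.0397, 0.1969]
orientation: [[-0.025, 1.0, -0.001], [1.0, 0.025, 0.0], [0.0, -0.001, -1.0]]
force: [-0.4, -0.7, -1.1]
opening: 0.46
cap centre expected (np.float64(316.46018027319985), np.float64(329.73917014991974)) 5mm +x (np.float64(316.43492470770514), np.float64(319.24329320886307))
s2 [318.  204.7]
s3 [318.1 142. ]
s4 [318.1  72.3]
board +y corners [array([249.6,  34.8]), array([387.1,  35. ])]
scene [357.8 297.4]
scene [336.1 291.4]
scene [315.1 285.6]
scene [294.8 280. ]
scene [275.2 274.5]
```

View pics/p5.png

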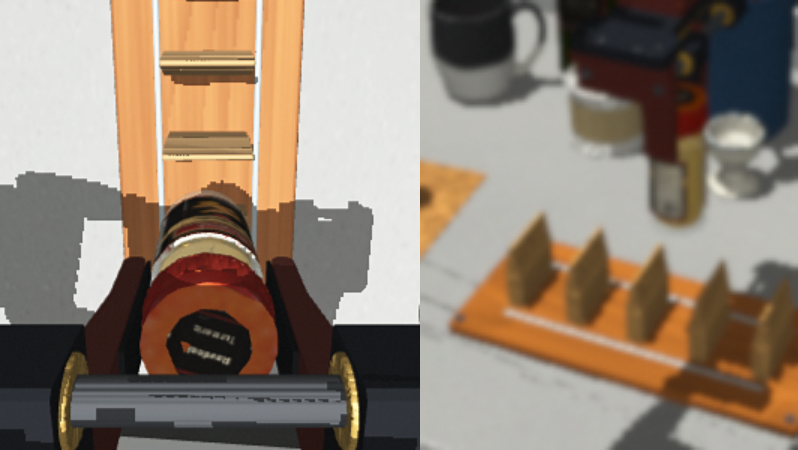

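The ridges project where they should (s2, s3 within ~1 mm) and the jar sits about 2 mm to +y in the hand. Inserting red in the −26 mm gap.

```bash
python3 -m jog '[[0,[-0.002,0,0.03],[0,0,0]],[0,[-0.002,0,0.05],[0,0,0]],[0,[-0.002,0,0.06],[0,0,0]],[0,[-0.002,0,0.07],[0,0,0]],[0,[-0.002,0,0.078],[0,0,0]],[0,[-0.002,0,0.086],[0,0,0]],[0,[-0.002,0,0.094],[0,0,0]],[0,[-0.002,0,0.100],[0,0,0]],[0,[-0.002,0,0.104],[0,0,0]],[0,[-0.002,0,0.107],[0,0,0]]]'; python3 -m jog '[[0,[0,0,0.001],[0,0,0]],[0,[0,0,0.002],[0,0,0]],[0,[0,0,0.002],[0,0,0]]]'
```

```text
clock: 20.25
ee_pos: [0.456, -0.0426, 0.0902]
orientation: [[-0.023, 1.0, 0.0], [1.0, 0.023, -0.0], [-0.0, 0.0, -1.0]]
force: [1.1, 0.9, 0.2]
opening: 0.462
clock: 20.62
ee_pos: [0.456, -0.0427, 0.0893]
orientation: [[-0.023, 1.0, 0.0], [1.0, 0.023, -0.0], [-0.0, 0.0, -1.0]]
force: [-3.5, 2.7, 5.4]
opening: 0.462
```

```bash
python3 -m jog '[[0.08,[0,0,0],[0,0,0]],[0.08,[0,0,0],[0,0,0]],[0.08,[0,0,0],[0,0,0]],[0.08,[0,0,0],[0,0,0]],[0.08,[0,0,0],[0,0,0]],[0.08,[0,0,-0.05],[0,0,0]],[0.08,[0,0,-0.10],[0,0,0]],[0.08,[0,0,-0.15],[0,0,0]],[0.08,[0.06,0.012,-0.16],[0,0,0]],[0.08,[0.12,0.024,-0.16],[0,0,0]]]'; python3 -m jog '[[0.08,[0.06,0.012,0],[0,0,0]],[0.08,[0.12,0.024,0],[0,0,0]],[0.08,[0.18,0.036,0],[0,0,0]],[0.08,[0.196,0.04,0.04],[0,0,0]],[0.08,[0.196,0.04,0.09],[0,0,0]],[0.08,[0.196,0.04,0.14],[0,0,0]],[0.08,[0.196,0.04,0.162],[0,0,0]],[0.08,[0.196,0.04,0.170],[0,0,0]],[0.08,[0.196,0.04,0.172],[0,0,0]],[0.08,[0.196,0.04,0.172],[0,0,0]]]';  python3 - <<'E'
from h import *
a=cam("side");b=cam("scene")
def redcap(d,box):
    m=mask(d,(0,150,80),(8,255,255),box)|mask(d,(174,150,80),(180,255,255),box);c=big(m);M=cv2.moments(c);return (M["m10"]/M["m00"],M["m01"]/M["m00"]),cv2.contourArea(c)
p=redcap(a,(250,180,340,300));q=redcap(b,(240,200,400,330));print(p,q,tri(a,p[0],b,q[0]))
E
```

```text
clock: 21.88
ee_pos: [0.4781, 0.0787, 0.2503]
orientation: [[-0.021, 1.0, 0.004], [1.0, 0.021, 0.0], [0.0, 0.004, -1.0]]
force: [0.9, -0.8, -0.2]
opening: 0.914
clock: 23.12
ee_pos: [0.5134, 0.2751, 0.0779]
orientation: [[-0.023, 1.0, 0.002], [1.0, 0.023, 0.001], [0.001, 0.002, -1.0]]
force: [0.6, -0.0, 0.5]
opening: 0.913
((288.37995337995335, 254.76456876456874), 71.5) ((325.42763157894734, 282.5263157894737), 76.0) (array([ 0.45406172, -0.04062542,  0.09235356]), np.float64(0.002762866220318739))
```

```bash
python3 -m jog '[[0,[0,0,0],[0,0,0]],[0,[0,0,0],[0,0,0]],[0,[0,0,0],[0,0,0]],[0,[0,0,0],[0,0,0]],[0,[0,0,0],[0,0,0]],[0,[0,0,0],[0,0,0]],[0,[0,0,0],[0,0,0]],[0,[0,0,-0.04],[0,0,0]],[0,[0,0,-0.09],[0,0,0]],[0,[0,0,-0.14],[0,0,0]]]'
python3 - <<'E'
from h import *
s=arm.read_state();w=cam("wrist");b=cam("scene");a=cam("side")
cv2.imwrite("pics/p6.png",np.hstack([cv2.resize(w["pixels"][100:400,180:460],(350,375)),cv2.resize(b["pixels"][220:345,240:390],(450,375))])[:,:,::-1])
R=s["orientation"];p=s["ee_pos"];print(p,s["opening"],proj(w,p+R@[0,0,-.029]),proj(w,p+R@[.005,0,-.029]))
for y in(-.0377,-.0405):print(np.round([proj(b,(.456,y,z)) for z in(.117,.097,.012)],1))
E
```

```text
clock: 24.48
ee_pos: [0.5123, 0.2747, 0.2173]
orientation: [[-0.023, 1.0, -0.001], [1.0, 0.023, -0.0], [-0.0, -0.001, -1.0]]
force: [1.0, 0.4, -2.0]
opening: 0.456
[0.51230195 0.27466132 0.21731939] 0.45563831130816423 (np.float64(316.3174647075501), np.float64(329.4586347547532)) (np.float64(316.2921073726337), np.float64(318.9765584264788))
[[324.3 272.2]
 [324.4 279.4]
 [324.8 308.3]]
[[325.5 272.6]
 [325.6 279.8]
 [325.9 308.7]]
```

View pics/p6.png

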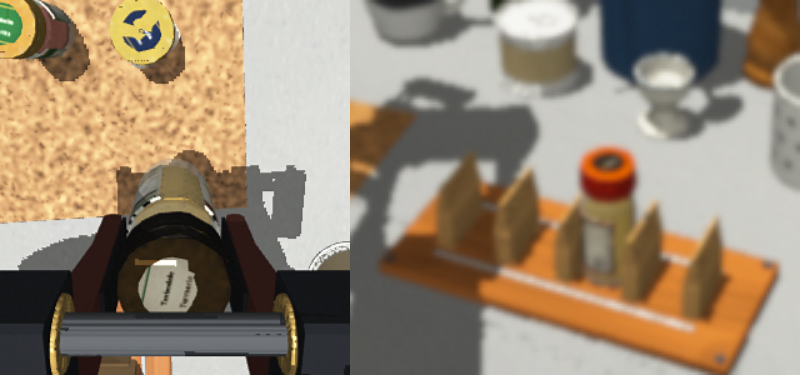

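Red stands upright in gap 1 and brown is held. Inserting brown at +27 mm.

```bash
python3 -m jog '[[0,[-0.06,-0.0145,0],[0,0,0]],[0,[-0.12,-0.029,0],[0,0,0]],[0,[-0.18,-0.0435,0],[0,0,0]],[0,[-0.23,-0.056,0],[0,0,0]],[0,[-0.255,-0.0635,0],[0,0,0]],[0,[-0.263,-0.0635,0],[0,0,0]],[0,[-0.263,-0.0635,0],[0,0,0]],[0,[-0.263,-0.0635,0.03],[0,0,0]],[0,[-0.263,-0.0635,0.06],[0,0,0]],[0,[-0.263,-0.0635,0.075],[0,0,0]]]'; python3 -m jog '[[0,[0,0,0.008],[0,0,0]],[0,[0,0,0.016],[0,0,0]],[0,[0,0,0.024],[0,0,0]],[0,[0,0,0.032],[0,0,0]],[0,[0,0,0.040],[0,0,0]],[0,[0,0,0.046],[0,0,0]],[0,[0,0,0.050],[0,0,0]],[0,[0,0,0.053],[0,0,0]],[0,[0,0,0.054],[0,0,0]],[0,[0,0,0.054],[0,0,0]]]'
```

```text
clock: 25.88
ee_pos: [0.4546, 0.0116, 0.139]
orientation: [[-0.025, 1.0, -0.003], [1.0, 0.025, 0.001], [0.001, -0.003, -1.0]]
force: [-0.2, 0.5, -0.8]
opening: 0.457
clock: 27.12
ee_pos: [0.4553, 0.0104, 0.0882]
orientation: [[-0.023, 1.0, 0.0], [1.0, 0.023, 0.0], [-0.0, 0.0, -1.0]]
force: [-1.6, 4.1, 3.9]
opening: 0.455
```

```bash
python3 -m jog '[[0.07,[0,0,0],[0,0,0]],[0.07,[0,0,0],[0,0,0]],[0.07,[0,0,0],[0,0,0]],[0.07,[0,0,0],[0,0,0]],[0.07,[0,0,-0.05],[0,0,0]],[0.07,[0,0,-0.10],[0,0,0]],[0.07,[0,0,-0.15],[0,0,0]],[0.07,[0.06,-0.006,-0.16],[0,0,0]],[0.07,[0.12,-0.012,-0.16],[0,0,0]],[0.07,[0.18,-0.018,-0.16],[0,0,0]]]'; python3 -m jog '[[0.07,[0.06,-0.007,0],[0,0,0]],[0.07,[0.12,-0.014,0],[0,0,0]],[0.07,[0.16,-0.02,0],[0,0,0]],[0.07,[0.176,-0.02,0.0],[0,0,0]],[0.07,[0.176,-0.02,0.05],[0,0,0]],[0.07,[0.176,-0.02,0.10],[0,0,0]],[0.07,[0.176,-0.02,0.15],[0,0,0]],[0.07,[0.176,-0.02,0.168],[0,0,0]],[0.07,[0.176,-0.02,0.170],[0,0,0]],[0.07,[0.176,-0.02,0.170],[0,0,0]]]'; python3 -m jog '[[0,[0,0,0],[0,0,0]],[0,[0,0,0],[0,0,0]],[0,[0,0,0],[0,0,0]],[0,[0,0,0],[0,0,0]],[0,[0,0,0],[0,0,0]],[0,[0,0,0],[0,0,0]],[0,[0,0,-0.04],[0,0,0]],[0,[0,0,-0.09],[0,0,0]],[0,[0,0,-0.14],[0,0,0]],[0,[0,0,-0.16],[0,0,0]]]'
```

```text
clock: 28.38
ee_pos: [0.4329, 0.1914, 0.2477]
orientation: [[-0.022, 1.0, 0.001], [1.0, 0.022, 0.0], [0.0, 0.001, -1.0]]
force: [0.5, -0.5, 0.6]
opening: 0.802
clock: 29.62
ee_pos: [0.4101, 0.366, 0.0798]
orientation: [[-0.023, 1.0, 0.003], [1.0, 0.023, 0.002], [0.002, 0.003, -1.0]]
force: [0.1, -0.3, 0.6]
opening: 0.792
clock: 30.88
ee_pos: [0.4095, 0.3658, 0.2407]
orientation: [[-0.023, 1.0, 0.003], [1.0, 0.023, 0.003], [0.003, 0.003, -1.0]]
force: [0.0, 0.3, -1.1]
opening: 0.462
```

```bash
python3 -m jog '[[0,[-0.06,0.005,0],[0,0,0]],[0,[-0.12,0.01,0],[0,0,0]],[0,[-0.18,0.015,0],[0,0,0]],[0,[-0.24,0.02,0],[0,0,0]],[0,[-0.30,0.025,0],[0,0,0]],[0,[-0.36,0.03,0],[0,0,0]],[0,[-0.42,0.035,0],[0,0,0]],[0,[-0.45,0.037,0],[0,0,0]],[0,[-0.4604,0.0372,0],[0,0,0]],[0,[-0.4604,0.0372,0],[0,0,0]]]'; python3 -m jog '[[0,[0,0,0.04],[0,0,0]],[0,[0,0,0.07],[0,0,0]],[0,[0,0,0.075],[0,0,0]]]'
python3 - <<'E'
from h import *
w=cam("wrist");b=cam("scene");a=cam("side");s=arm.read_state();print(s["ee_pos"],s["force"])
cv2.imwrite("pics/p7.png",np.hstack([cv2.resize(a["pixels"][190:330,230:350],(385,450)),cv2.resize(b["pixels"][220:345,275:390],(414,450))])[:,:,::-1])
E
```

```text
clock: 32.12
ee_pos: [0.4568, -0.0938, 0.2369]
orientation: [[-0.023, 1.0, -0.001], [1.0, 0.023, 0.001], [0.001, -0.001, -1.0]]
force: [0.5, 0.0, -1.2]
opening: 0.465
clock: 32.5
ee_pos: [0.4559, -0.0922, 0.16]
orientation: [[-0.025, 1.0, -0.004], [1.0, 0.025, 0.002], [0.002, -0.004, -1.0]]
force: [-0.3, -1.3, -1.2]
opening: 0.461
[ 0.45731824 -0.0932904   0.16355081] [ 0.32460146  0.29539759 -0.9572446 ]
```

View pics/p7.png

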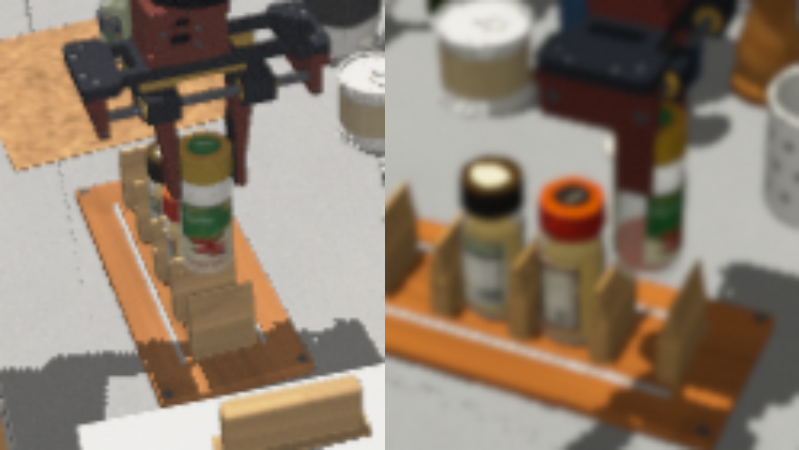

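Brown and red stand upright in gaps 2 and 1, and the green jar's foot (615–685) is centred over gap 0 between ridges at about 615 and 688. Pushing it down.

```bash
python3 -m jog '[[0,[0,0,0.008],[0,0,0]],[0,[0,0,0.018],[0,0,0]],[0,[0,0,0.028],[0,0,0]],[0,[0,0,0.038],[0,0,0]],[0,[0,0,0.048],[0,0,0]],[0,[0,0,0.058],[0,0,0]],[0,[0,0,0.065],[0,0,0]],[0,[0,0,0.070],[0,0,0]],[0,[0,0,0.073],[0,0,0]],[0,[0,0,0.074],[0,0,0]]]'; python3 -m jog '[[0,[0,0,0.001],[0,0,0]],[0,[0,0,0.001],[0,0,0]]]'
```

```text
clock: 33.9
ee_pos: [0.4569, -0.0941, 0.0897]
orientation: [[-0.023, 1.0, 0.0], [1.0, 0.023, -0.001], [-0.001, 0.0, -1.0]]
force: [-4.3, -0.7, 10.4]
opening: 0.469
clock: 34.15
ee_pos: [0.457, -0.0942, 0.0897]
orientation: [[-0.023, 1.0, 0.001], [1.0, 0.023, -0.001], [-0.001, 0.001, -1.0]]
force: [-5.4, -0.1, 11.6]
opening: 0.468
```

```bash
python3 -m jog '[[0.075,[0,0,0],[0,0,0]],[0.075,[0,0,0],[0,0,0]],[0.075,[0,0,0],[0,0,0]],[0.075,[0,0,0],[0,0,0]],[0.075,[0,0,-0.05],[0,0,0]],[0.075,[0,0,-0.10],[0,0,0]],[0.075,[0,0,-0.15],[0,0,0]],[0.075,[0.06,0.006,-0.16],[0,0,0]],[0.075,[0.12,0.012,-0.16],[0,0,0]],[0.075,[0.18,0.018,-0.16],[0,0,0]]]'; python3 -m jog '[[0.075,[0.06,0.006,0],[0,0,0]],[0.075,[0.12,0.012,0],[0,0,0]],[0.075,[0.18,0.018,0],[0,0,0]],[0.075,[0.24,0.024,0],[0,0,0]],[0.075,[0.278,0.026,0],[0,0,0]],[0.075,[0.278,0.026,0],[0,0,0]],[0.075,[0.278,0.026,0.05],[0,0,0]],[0.075,[0.278,0.026,0.10],[0,0,0]],[0.075,[0.278,0.026,0.15],[0,0,0]],[0.075,[0.278,0.026,0.180],[0,0,0]]]'; python3 -m jog '[[0.075,[0,0,0],[0,0,0]],[0.075,[0,0,0],[0,0,0]],[0,[0,0,0],[0,0,0]],[0,[0,0,0],[0,0,0]],[0,[0,0,0],[0,0,0]],[0,[0,0,0],[0,0,0]],[0,[0,0,0],[0,0,0]],[0,[0,0,0],[0,0,0]],[0,[0,0,0],[0,0,0]]]'; python3 -m jog '[[0,[0,0,-0.05],[0,0,0]],[0,[0,0,-0.10],[0,0,0]],[0,[0,0,-0.15],[0,0,0]],[0,[0,0,-0.17],[0,0,0]],[0,[0,0,-0.17],[0,0,0]]]'
python3 - <<'E'
from h import *
w=cam("wrist","w8");s=arm.read_state();R=s["orientation"];p=s["ee_pos"];
for x in (0,.003,-.003):print(np.round(proj(w,p+R@[x,0,-.029]),1))
hsv=cv2.cvtColor(w["pixels"],cv2.COLOR_RGB2HSV);m=mask(w,(15,120,60),(35,255,255),(240,220,400,370));c=big(m);print(cv2.boundingRect(c),cv2.contourArea(c))
m=mask(w,(100,80,20),(135,255,255),(260,260,380,350));c=big(m);print(cv2.boundingRect(c),cv2.contourArea(c))
E
```

```text
clock: 35.4
ee_pos: [0.4708, 0.088, 0.2476]
orientation: [[-0.022, 1.0, 0.001], [1.0, 0.022, 0.0], [0.0, 0.001, -1.0]]
force: [0.8, -0.5, -0.0]
opening: 0.854
clock: 36.65
ee_pos: [0.4894, 0.3627, 0.0641]
orientation: [[-0.022, 1.0, -0.003], [1.0, 0.022, -0.003], [-0.002, -0.003, -1.0]]
force: [-0.4, -0.8, 0.8]
opening: 0.86
clock: 37.78
ee_pos: [0.4904, 0.3651, 0.068]
orientation: [[-0.023, 1.0, 0.001], [1.0, 0.023, 0.001], [0.001, 0.001, -1.0]]
force: [-0.8, -0.1, 4.7]
opening: 0.526
clock: 38.4
ee_pos: [0.4906, 0.3651, 0.2385]
orientation: [[-0.023, 1.0, 0.002], [1.0, 0.023, 0.001], [0.001, 0.002, -1.0]]
force: [-0.4, 0.4, -2.3]
opening: 0.52
[315.6 327.3]
[315.5 321.1]
[315.6 333.4]
(271, 268, 96, 82) 5432.0
(318, 324, 30, 26) 373.0
```

Run:
```python
from h import *
w=cam("wrist");b=cam("scene");a=cam("side");p=arm.read_state()
print(p["opening"],p["torque"])
u,v=map(int,proj(b,p["ee_pos"]));x,y=map(int,proj(a,p["ee_pos"]));print(u,v,x,y)
A=cv2.resize(w["pixels"][180:420,200:440],(300,300));B=cv2.resize(b["pixels"][v-50:v+50,u-50:u+50],(300,300));C=cv2.resize(a["pixels"][y-50:y+50,x-50:x+50],(300,300))
D=cv2.resize(a["pixels"][190:330,220:360],(300,300));E=cv2.resize(b["pixels"][215:340,260:385],(300,300))
F=np.zeros_like(A);o=cv2.resize(np.vstack([np.hstack([A,B,C]),np.hstack([D,E,F])]),(798,532));cv2.imwrite("pics/p8.png",o[:,:,::-1])
```

```text
0.5227566298194705 [-0.06488995  0.06921672  0.00946044]
178 183 262 140
```

View pics/p8.png

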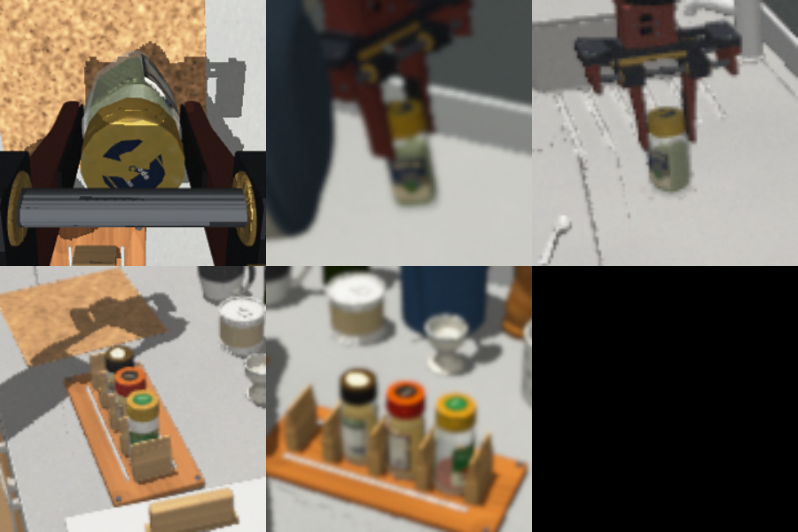

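Three jars are in the rack, upright. The mustard jar is held tilted about 8° in the jaws, so I set it back on the cork, release, re-measure and re-grip.

```bash
python3 -m jog '[[0,[0,0,0.05],[0,0,0]],[0,[0,0,0.10],[0,0,0]],[0,[0,0,0.15],[0,0,0]],[0,[0,0,0.16],[0,0,0]],[0,[0,0,0.165],[0,0,0]],[0,[0,0,0.167],[0,0,0]],[0,[0,0,0.167],[0,0,0]]]'; python3 -m jog '[[0.082,[0,0,0],[0,0,0]],[0.082,[0,0,0],[0,0,0]],[0.082,[0,0,0],[0,0,0]],[0.082,[0,0,0],[0,0,0]],[0.082,[0,0,0],[0,0,0]],[0.082,[0,0,-0.04],[0,0,0]],[0.082,[0,0,-0.08],[0,0,0]],[0.082,[-0.06,0,-0.14],[0,0,0]],[0.082,[-0.09,0,-0.20],[0,0,0]],[0.082,[-0.09,-0.04,-0.25],[0,0,0]]]';python3 -m jog '[[0.082,[0,0,0],[0,0,0]],[0.082,[0,0,0],[0,0,0]],[0.082,[0,0,0],[0,0,0]]]'
python3 - <<'E'
from h import *
w=cam("wrist","w9");a=cam("side");b=cam("scene");s=arm.read_state();print(s["ee_pos"])
m=mask(w,(20,140,90),(32,255,255),(240,60,460,260));m=cv2.morphologyEx(m,cv2.MORPH_CLOSE,np.ones((15,15)));c=big(m)
print(cv2.contourArea(c),cv2.minEnclosingCircle(c),cv2.boundingRect(c));(u,v),r=cv2.minEnclosingCircle(c)
print(np.round(onz(w,u,v,.097),4))
P=[]
for d,bx in((b,(140,200,260,300)),(a,(220,160,310,230))):
    c=big(cv2.morphologyEx(mask(d,(20,120,60),(32,255,255),bx),cv2.MORPH_CLOSE,np.ones((5,5))));print(cv2.contourArea(c),cv2.boundingRect(c));M=cv2.moments(c);P.append((M["m10"]/M["m00"],M["m01"]/M["m00"]))
print(tri(b,P[0],a,P[1]))
E
```

```text
clock: 39.48
ee_pos: [0.491, 0.3655, 0.0724]
orientation: [[-0.023, 1.0, 0.003], [1.0, 0.023, 0.002], [0.002, 0.003, -1.0]]
force: [0.7, -0.5, -0.4]
opening: 0.524
clock: 40.72
ee_pos: [0.4628, 0.2757, 0.303]
orientation: [[-0.02, 1.0, -0.001], [1.0, 0.02, -0.001], [-0.001, -0.001, -1.0]]
force: [-0.1, 0.7, 0.0]
opening: 0.935
clock: 41.1
ee_pos: [0.4623, 0.2777, 0.2995]
orientation: [[-0.024, 1.0, -0.004], [1.0, 0.024, -0.002], [-0.002, -0.004, -1.0]]
force: [-0.8, 0.4, -0.6]
opening: 0.931
[0.46232192 0.27773309 0.30010467]
1215.5 ((348.5, 131.5), 20.94049072265625) (329, 111, 40, 42)
[0.491  0.3646 0.097 ]
161.0 (182, 230, 16, 14)
92.0 (261, 179, 12, 10)
(array([0.48889321, 0.36283515, 0.08442863]), np.float64(0.002467060994134673))
```

The jar is standing again: round cap at (.490,.364), mid-height 84 mm. I re-grip lower and more gently, after the arm settles.

```bash
python3 -m jog '[[0.082,[0.04,0.015,0],[0,0,0]],[0.082,[0.0855,0.0295,0],[0,0,0]],[0.082,[0.0855,0.0295,0.05],[0,0,0]],[0.082,[0.0855,0.0295,0.10],[0,0,0]],[0.082,[0.0855,0.0295,0.15],[0,0,0]],[0.082,[0.0855,0.0295,0.19],[0,0,0]],[0.082,[0.0855,0.0295,0.22],[0,0,0]],[0.082,[0.0855,0.0295,0.235],[0,0,0]],[0.082,[0.0855,0.0295,0.242],[0,0,0]],[0.082,[0.0855,0.0295,0.243],[0,0,0]]]'; python3 -m jog '[[0.082,[0,0,0],[0,0,0]],[0.082,[0,0,0],[0,0,0]],[0.05,[0,0,0],[0,0,0]],[0.05,[0,0,0],[0,0,0]],[0.05,[0,0,0],[0,0,0]],[0.05,[0,0,0],[0,0,0]],[0.05,[0,0,0],[0,0,0]],[0.045,[0,0,0],[0,0,0]],[0.0,[0,0,0],[0,0,0]],[0,[0,0,0],[0,0,0]]]' 15;  python3 -m jog '[[0,[0,0,0],[0,0,0]],[0,[0,0,0],[0,0,0]],[0,[0,0,0],[0,0,0]]]'; python3 -m jog '[[0,[0,0,0],[0,0,0]],[0,[0,0,0],[0,0,0]]]' 45
```

```text
clock: 42.5
ee_pos: [0.4902, 0.364, 0.0596]
orientation: [[-0.023, 1.0, 0.001], [1.0, 0.023, 0.0], [0.0, 0.001, -1.0]]
force: [0.2, -0.1, 0.0]
opening: 0.936
clock: 43.75
ee_pos: [0.4899, 0.3638, 0.059]
orientation: [[-0.023, 1.0, 0.0], [1.0, 0.023, -0.0], [-0.0, 0.0, -1.0]]
force: [0.4, -0.2, -0.1]
opening: 0.54
clock: 44.12
ee_pos: [0.4899, 0.3638, 0.059]
orientation: [[-0.023, 1.0, 0.0], [1.0, 0.023, -0.0], [-0.0, 0.0, -1.0]]
force: [0.5, 0.0, -0.4]
opening: 0.54
clock: 44.38
ee_pos: [0.4898, 0.3638, 0.059]
orientation: [[-0.023, 1.0, -0.0], [1.0, 0.023, -0.0], [-0.0, -0.0, -1.0]]
force: [1.2, -0.2, -1.0]
opening: 0.532
```

Run:
```python
from h import *
w=cam("wrist","w10");a=cam("side");b=cam("scene");s=arm.read_state();R=s["orientation"];p=s["ee_pos"];print(s["opening"],s["torque"])
t=p.copy();t[2]=.097;print("cap top exp",np.round(proj(w,t),1))
m=cv2.morphologyEx(mask(w,(18,120,40),(34,255,255),(230,200,410,345)),cv2.MORPH_CLOSE,np.ones((15,15)));c=big(m);print("wrist",cv2.boundingRect(c),cv2.contourArea(c))
for r in(250,270,290,310):
    q=np.where(m[r])[0];print(r,q[[0,-1]] if len(q) else None)
u,v=map(int,proj(b,p));x,y=map(int,proj(a,p))
A=cv2.resize(w["pixels"][150:400,190:440],(300,300));B=cv2.resize(b["pixels"][v-40:v+40,u-40:u+40],(300,300),interpolation=2);C=cv2.resize(a["pixels"][y-40:y+40,x-40:x+40],(300,300),interpolation=2)
cv2.imwrite("pics/p9.png",cv2.resize(np.hstack([A,B,C]),(798,266))[:,:,::-1])
```

```text
0.5263122485054338 [-0.0917772  -0.08759615  0.02869924]
cap top exp [316.2 341.8]
wrist (268, 272, 101, 73) 5762.5
250 None
270 None
290 [282 354]
310 [272 363]
```

Run:
```python
from h import *
b=arm.get_image("scene");a=arm.get_image("side")
for d,n in((b,"scene"),(a,"side")):
    t=[np.array(proj(d,(.4906,.3651,z))) for z in(.2385+.029,.2385-.067)];print(n,np.round(t,1),"offset per length",(t[1]-t[0])[0]/(t[1]-t[0])[1])
    # cap/body axis on the standing, gripped jar now
    t=[np.array(proj(d,(.4899,.3638,z))) for z in(.097,.077,.001)];print(np.round(t,1))
    c=big(cv2.morphologyEx(mask(d,(18,120,50),(34,255,255),(int(t[0][0])-25,int(t[0][1])-15,int(t[0][0])+25,int(t[1][1])+8)),cv2.MORPH_CLOSE,np.ones((5,5))));print(cv2.boundingRect(c),cv2.contourArea(c),cv2.moments(c)["m10"]/cv2.moments(c)["m00"])
```

```text
scene [[176.3 170.6]
 [183.6 205.9]] offset per length 0.20619241372592206
[[189.  231.4]
 [190.3 237.9]
 [195.2 261.5]]
(178, 218, 22, 27) 177.0 189.9557438794727
side [[261.8 130.4]
 [264.5 159.2]] offset per length 0.09389493167949217
[[266.3 180.3]
 [266.8 185.7]
 [268.7 205.4]]
(260, 179, 13, 11) 90.5 266.38489871086557
```

View pics/p9.png

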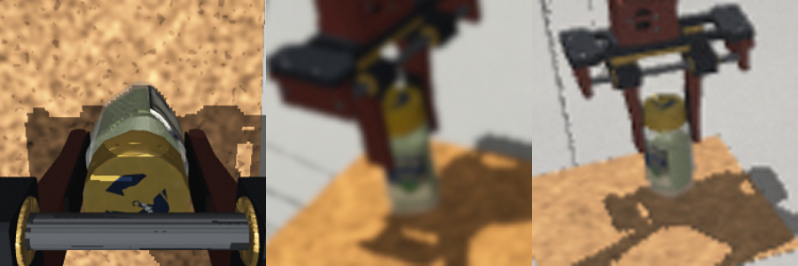

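The jar is upright (its lean matches the projected verticals). Its body is faceted, which explains the wider 46 mm grip. Carrying it to the +79 mm gap.

```bash
python3 -m jog '[[0,[0,0,-0.05],[0,0,0]],[0,[0,0,-0.10],[0,0,0]],[0,[0,0,-0.15],[0,0,0]],[0,[-0.05,-0.007,-0.17],[0,0,0]],[0,[-0.11,-0.016,-0.17],[0,0,0]],[0,[-0.17,-0.025,-0.17],[0,0,0]],[0,[-0.23,-0.034,-0.17],[0,0,0]],[0,[-0.28,-0.041,-0.17],[0,0,0]],[0,[-0.299,-0.043,-0.17],[0,0,0]],[0,[-0.299,-0.043,-0.17],[0,0,0]]]' 50; python3 -m jog '[[0,[0,0,0],[0,0,0]],[0,[0,0,0.04],[0,0,0]],[0,[0,0,0.075],[0,0,0]],[0,[0,0,0.09],[0,0,0]],[0,[0,0,0.098],[0,0,0]],[0,[0,0,0.106],[0,0,0]],[0,[0,0,0.114],[0,0,0]],[0,[0,0,0.122],[0,0,0]],[0,[0,0,0.130],[0,0,0]],[0,[0,0,0.138],[0,0,0]]]'; python3 -m jog '[[0,[0,0,0.006],[0,0,0]],[0,[0,0,0.012],[0,0,0]],[0,[0,0,0.017],[0,0,0]],[0,[0,0,0.020],[0,0,0]],[0,[0,0,0.021],[0,0,0]],[0,[0,0,0.021],[0,0,0]]]'
```

```text
clock: 45.88
ee_pos: [0.4537, 0.0629, 0.2291]
orientation: [[-0.021, 1.0, 0.0], [1.0, 0.021, 0.0], [0.0, 0.0, -1.0]]
force: [-0.1, 0.4, -0.8]
opening: 0.532
clock: 47.12
ee_pos: [0.4559, 0.0662, 0.0945]
orientation: [[-0.025, 1.0, 0.007], [1.0, 0.025, 0.005], [0.005, 0.007, -1.0]]
force: [0.2, 6.2, 4.4]
opening: 0.528
clock: 47.88
ee_pos: [0.4555, 0.0659, 0.0726]
orientation: [[-0.024, 1.0, 0.005], [1.0, 0.024, 0.004], [0.004, 0.005, -1.0]]
force: [1.6, 5.3, 1.4]
opening: 0.525
```

```bash
python3 -m jog '[[0,[0,0,0.002],[0,0,0]],[0,[0,0,0.003],[0,0,0]],[0,[0,0,0.003],[0,0,0]]]'; python3 -m jog '[[0,[0,0,0.002],[0,0,0]],[0,[0,0,0.002],[0,0,0]]]'
```

```text
clock: 48.25
ee_pos: [0.4556, 0.0657, 0.0705]
orientation: [[-0.024, 1.0, 0.005], [1.0, 0.024, 0.004], [0.004, 0.005, -1.0]]
force: [-2.0, 5.3, 7.9]
opening: 0.524
clock: 48.5
ee_pos: [0.4557, 0.0655, 0.0703]
orientation: [[-0.024, 1.0, 0.006], [1.0, 0.024, 0.003], [0.003, 0.006, -1.0]]
force: [-6.6, 2.6, 16.6]
opening: 0.521
```

```bash
python3 -m jog '[[0.08,[0,0,0],[0,0,0]],[0.08,[0,0,0],[0,0,0]],[0.08,[0,0,0],[0,0,0]],[0.08,[0,0,0],[0,0,0]],[0.08,[0,0,-0.06],[0,0,0]],[0.08,[0,0,-0.12],[0,0,0]],[0.08,[0,0,-0.18],[0,0,0]],[0.08,[-0.05,0,-0.23],[0,0,0]],[0.08,[-0.09,0,-0.26],[0,0,0]],[0.08,[-0.11,0.003,-0.26],[0,0,0]]]'; python3 -m jog '[[0.087,[0,0,0],[0,0,0]],[0.087,[0,0,0],[0,0,0]]]'
python3 - <<'E'
from h import *
w=cam("wrist","w11");b=cam("scene","s11");a=cam("side","d11");s=arm.read_state();print(s["ee_pos"],s["force"])
g=cv2.medianBlur(cv2.cvtColor(w["pixels"],cv2.COLOR_RGB2GRAY),3)
rk=lambda P:np.round(np.array([[1,.0227],[-.0227,1]])@(np.array(P)[:2]-[.4555,-.0145])*1000,1)
for n,y,z in(("green",-.081,.118),("red",-.027,.117),("brown",.027,.117),("must",.081,.108)):
    u,v=proj(w,(.4555-.0227*y,-.0145+y,z));x0,y0=int(u)-32,int(v)-32
    c=cv2.HoughCircles(g[max(0,y0):y0+64,x0:x0+64],cv2.HOUGH_GRADIENT,1,100,param1=100,param2=8,minRadius=15,maxRadius=26)
    out=None if c is None else (c[0,0]+[x0,max(0,y0),0]);print(n,np.round([u,v]),out,rk(onz(w,*out[:2],z)) if out is not None else "")
    pa,pb=proj(a,(.4555-.0227*y,-.0145+y,z)),proj(b,(.4555-.0227*y,-.0145+y,z));print("  exp side/scene",np.round(pa),np.round(pb))
E
```

```text
clock: 49.75
ee_pos: [0.46, -0.048, 0.3287]
orientation: [[-0.021, 1.0, 0.006], [1.0, 0.021, -0.001], [-0.002, 0.006, -1.0]]
force: [-0.0, -0.3, -0.5]
opening: 0.913
clock: 50.0
ee_pos: [0.4593, -0.0454, 0.3242]
orientation: [[-0.024, 1.0, -0.001], [1.0, 0.024, 0.001], [0.001, -0.001, -1.0]]
force: [0.8, 0.3, 0.3]
opening: 0.995
[ 0.45925027 -0.04507557  0.32449268] [ 0.39714686  0.83335603 -0.09809623]
green [315. 257.] [315.5 255.5  18.5] [  0.2 -79.7]
  exp side/scene [295. 260.] [349. 278.]
red [315. 210.] [316.5        203.5         24.29999924] [  1.4 -19.6]
  exp side/scene [289. 248.] [326. 273.]
brown [315. 160.] [315.5        166.5         23.20000076] [ 0.3 20.3]
  exp side/scene [283. 236.] [304. 267.]
must [315. 106.] [320.5        101.5         22.10000038] [ 5.6 85.8]
  exp side/scene [277. 228.] [282. 264.]
```

Run:
```python
import cv2,numpy as np
w=cv2.imread("pics/w11.png");b=cv2.imread("pics/s11.png");a=cv2.imread("pics/d11.png")
A=cv2.resize(w[60:320,220:420],(308,400));B=cv2.resize(b[240:340,255:385],(390,300),interpolation=2);C=cv2.resize(a[215:315,245:335],(270,300),interpolation=2);D=cv2.resize(a[280:400,245:405],(400,300))
o=np.zeros((600,798,3),np.uint8);o[:400,:308]=A;o[:300,400:790]=B;o[300:,310:580]=C;o[300:,580:798]=cv2.resize(D,(218,164)).repeat(1,0)[:164].__class__((300,218,3),np.uint8) if 0 else np.pad(cv2.resize(D,(218,164)),((0,136),(0,0),(0,0)))
cv2.imwrite("pics/p10.png",o)
```

```text
(no output)
```

Viewer limit reached, so the rest is numeric checks. Verifying cap-top positions and heights from colour masks in all three cameras.

```bash
cat > caps.py <<'E'
from h import *
rk=lambda P:np.r_[np.array([[1,.0227],[-.0227,1]])@(np.array(P)[:2]-[.4555,-.0145]),P[2]]*1000
def run():
    D={n:cam(n) for n in("wrist","scene","side")}
    for n,y,z,lo,hi in(("green",-.081,.118,(18,110,50),(90,255,255)),("red",-.027,.117,(0,170,90),(7,255,255)),("brown",.027,.117,(0,0,0),(30,255,75)),("must",.081,.108,(18,110,50),(34,255,255))):
        P={}
        for k,d in D.items():
            u,v=proj(d,(.4555-.0227*y,-.0145+y,z-.01));h=26 if k=="wrist" else 13
            m=mask(d,lo,hi,(int(u)-h,max(0,int(v)-h),int(u)+h,int(v)+h));m=cv2.morphologyEx(m,cv2.MORPH_CLOSE,np.ones((9,9)));c=big(m);M=cv2.moments(c);a=cv2.contourArea(c);P[k]=(M["m10"]/M["m00"],M["m01"]/M["m00"])
            print(n,k,"exp",np.round([u,v],1),"got",np.round(P[k],1),"area",a,cv2.boundingRect(c))
        x,e=tri(D["scene"],P["scene"],D["side"],P["side"]);print("   tri",np.round(rk(x),1),round(e*1000,1),"wrist",np.round(rk(onz(D["wrist"],*P["wrist"],z)),1))
run()
E
python3 caps.py
```

```text
green wrist exp [315.3 253.8] got [315.7 255.3] area 1034.0 (298, 227, 38, 48)
green scene exp [349. 282.] got [350.  284.2] area 227.0 (342, 276, 17, 17)
green side exp [295.1 263. ] got [294.6 264.7] area 210.0 (285, 257, 19, 16)
   tri [ -2.6 -84.4 105.5] 0.6 wrist [  0.7 -79.3 118. ]
red wrist exp [315.2 208.5] got [317. 198.] area 195.5 (298, 191, 35, 17)
red scene exp [326.  276.3] got [325.7 282.7] area 72.5 (319, 278, 16, 9)
red side exp [288.8 250.7] got [287.6 254.6] area 47.5 (281, 251, 15, 8)
   tri [ -4.6 -27.9  94.6] 3.1 wrist [  2.1 -13.3 117. ]
brown wrist exp [315.2 159.7] got [315.5 139.9] area 206.0 (295, 137, 42, 10)
brown scene exp [303.8 270.3] got [304.6 275.9] area 101.0 (297, 271, 16, 10)
brown side exp [282.9 239.1] got [283.  243.2] area 95.0 (271, 239, 21, 12)
   tri [-1.4 25.2 94.2] 2.0 wrist [  0.5  47.8 117. ]
must wrist exp [315.2 107.6] got [318.4 104.2] area 1502.5 (295, 81, 43, 52)
must scene exp [282.6 267.8] got [281.7 268.8] area 250.5 (273, 260, 18, 20)
must side exp [277.7 231. ] got [279.  231.5] area 212.0 (271, 223, 19, 18)
   tri [ 4.6 86.5 91. ] 1.0 wrist [  3.4  83.4 108. ]
```

All four caps are where they should be (heights and positions within a few mm). Going back to the cover and re-measuring it.

```bash
python3 -m jog '[[0.087,[-0.06,-0.004,0],[0,0,10]],[0.087,[-0.12,-0.008,0],[0,0,20]],[0.087,[-0.18,-0.011,0],[0,0,30]],[0.087,[-0.23,-0.014,0],[0,0,40]],[0.087,[-0.274,-0.0155,0],[0,0,50]],[0.087,[-0.274,-0.0155,0],[0,0,60]],[0.087,[-0.274,-0.0155,0],[0,0,70]],[0.087,[-0.274,-0.0155,0],[0,0,80]],[0.087,[-0.274,-0.0155,0],[0,0,90]],[0.087,[-0.274,-0.0155,0],[0,0,94.6]]]'; python3 -m jog '[[0.087,[0,0,0],[0,0,0]],[0.087,[0,0,0],[0,0,0]],[0.087,[0,0,0],[0,0,0]]]'
python3 - <<'E'
from h import *
w=cam("wrist","w12");s=arm.read_state();print(s["ee_pos"],np.round(s["orientation"],3))
m=mask(w,(8,50,40),(30,255,255),(230,150,410,310));c=big(m);print("handle bbox",cv2.boundingRect(c),cv2.contourArea(c))
for r in range(160,300,20):
    q=np.where(m[r,230:410])[0];print(r,q[[0,-1]]+230 if len(q) else None)
# cover outline: not mat-dark, low saturation, between the dark mat's edges
k=mask(w,(0,0,0),(180,255,45),(200,60,440,300))
for r in(110,150,190,230,260):
    q=np.where(k[r,200:440])[0]+200
    j=np.diff(q);i=j.argmax();print(r,"dark",q[0],q[-1],"cover",q[i],q[i+1],[np.round(onz(w,x,r,.119),4)[:2] for x in(q[i]+1,q[i+1])])
p=s["ee_pos"].copy();p[2]=.157;print("rib top proj if centred",proj(w,p),proj(w,p+s["orientation"]@[.045,0,0]),proj(w,p-s["orientation"]@[.045,0,0]))
E
```

```text
clock: 51.55
ee_pos: [0.4505, -0.32, 0.3249]
orientation: [[0.998, -0.06, -0.0], [-0.06, -0.998, 0.0], [-0.0, -0.0, -1.0]]
force: [-1.3, 0.6, 0.1]
opening: 0.989
clock: 51.92
ee_pos: [0.4504, -0.3202, 0.325]
orientation: [[0.998, -0.056, -0.0], [-0.056, -0.998, 0.0], [-0.0, -0.0, -1.0]]
force: [-0.1, 0.2, 0.7]
opening: 0.989
[ 0.45036027 -0.32023752  0.32499268] [[ 0.998 -0.056 -0.   ]
 [-0.056 -0.998  0.   ]
 [-0.    -0.    -1.   ]]
handle bbox (307, 170, 24, 95) 2048.5
160 None
180 [307 330]
200 [307 330]
220 [307 329]
240 [307 329]
260 [311 325]
280 None
110 dark 263 380 cover 271 366 [array([ 0.5607, -0.2784]), array([ 0.5554, -0.3737])]
150 dark 263 376 cover 272 364 [array([ 0.5215, -0.2757]), array([ 0.5162, -0.371 ])]
190 dark 263 372 cover 274 363 [array([ 0.4796, -0.2739]), array([ 0.4743, -0.3691])]
230 dark 263 369 cover 275 362 [array([ 0.4349, -0.2709]), array([ 0.4295, -0.3672])]
260 dark 264 366 cover 276 360 [array([ 0.3992, -0.2688]), array([ 0.3939, -0.3642])]
rib top proj if centred (np.float64(319.21602075870595), np.float64(222.16850919101518)) (np.float64(319.24374878371924), np.float64(176.45904565321575)) (np.float64(319.1903246457926), np.float64(264.52837924006144))
```

The cover is undisturbed and centred under the tool. Gripping firmly, giving the fingers time to close fully.

```bash
python3 -m jog '[[0.06,[0,0,0.05],[0,0,0]],[0.05,[0,0,0.10],[0,0,0]],[0.05,[0,0,0.15],[0,0,0]],[0.05,[0,0,0.175],[0,0,0]],[0.05,[0,0,0.186],[0,0,0]],[0.05,[0,0,0.188],[0,0,0]],[0.05,[0,0,0.188],[0,0,0]],[0,[0,0,0.188],[0,0,0]],[0,[0,0,0.188],[0,0,0]],[0,[0,0,0.188],[0,0,0]]]' 60; python3 -m jog '[[0,[0,0,0],[0,0,0]],[0,[0,0,0],[0,0,0]],[0,[0,0,0],[0,0,0]],[0,[0,0,0],[0,0,0]],[0,[0,0,0],[0,0,0]],[0,[0,0,0],[0,0,0]]]'; python3 -m jog '[[0,[0,0,-0.01],[0,0,0]],[0,[0,0,-0.04],[0,0,0]],[0,[0,0,-0.08],[0,0,0]],[0,[0,0,-0.12],[0,0,0]],[0,[0,0,-0.155],[0,0,0]],[0,[0,0,-0.165],[0,0,0]],[0,[0,0,-0.165],[0,0,0]]]'
```

```text
clock: 53.22
ee_pos: [0.4504, -0.3204, 0.1374]
orientation: [[0.998, -0.057, 0.0], [-0.057, -0.998, -0.0], [0.0, 0.0, -1.0]]
force: [-0.0, -0.8, 0.0]
opening: 0.269
clock: 53.98
ee_pos: [0.4504, -0.3202, 0.137]
orientation: [[0.998, -0.057, 0.0], [-0.057, -0.998, 0.0], [0.0, -0.0, -1.0]]
force: [-0.1, 1.6, 0.9]
opening: 0.18
clock: 54.85
ee_pos: [0.4504, -0.3204, 0.3015]
orientation: [[0.998, -0.057, -0.0], [-0.057, -0.998, 0.0], [-0.0, -0.0, -1.0]]
force: [-0.5, 0.5, -4.7]
opening: 0.182
```

```bash
python3 -m jog '[[0,[-0.001,-0.03,0],[0,0,-9]],[0,[-0.002,-0.06,0],[0,0,-18]],[0,[-0.004,-0.10,0],[0,0,-28]],[0,[-0.006,-0.14,0],[0,0,-38]],[0,[-0.007,-0.18,0],[0,0,-48]],[0,[-0.009,-0.22,0],[0,0,-58]],[0,[-0.010,-0.25,0],[0,0,-68]],[0,[-0.011,-0.28,0],[0,0,-78]],[0,[-0.012,-0.30,0],[0,0,-88]],[0,[-0.0124,-0.3071,0],[0,0,-94.6]]]'; python3 -m jog '[[0,[0,0,0],[0,0,0]],[0,[0,0,0],[0,0,0]],[0,[0,0,0],[0,0,0]],[0,[0,0,0],[0,0,0]]]'
python3 - <<'E'
from h import *
w=cam("wrist","w13");s=arm.read_state();print(s["ee_pos"],s["force"])
# board end visible beyond the cover?
m=mask(w,(3,110,50),(18,255,255),(200,0,440,240));c=big(m);print(cv2.boundingRect(c),cv2.contourArea(c))
for d in("scene","side"):
    b=cam(d,"x_"+d);p=s["ee_pos"]
    for nm,x,y,z in(("cover -y-x",-.048,-.13,.1655),("cover -y-x top",-.048,-.13,.2835),("board -y-x",-.062,-.144,.012),("board -y+x",.062,-.144,.012)):
        o=p if nm[0]=="c" else np.array([.4555,-.0145,0]);q=[o[0]+x-.0227*y,o[1]+y+.0227*x,z];print(d,nm,np.round(proj(b,q),1))
E
```

```text
clock: 56.1
ee_pos: [0.4549, -0.0118, 0.2994]
orientation: [[-0.029, 1.0, -0.004], [1.0, 0.029, 0.001], [0.001, -0.004, -1.0]]
force: [0.3, -0.2, -5.0]
opening: 0.176
clock: 56.6
ee_pos: [0.4554, -0.0133, 0.3019]
orientation: [[-0.022, 1.0, -0.0], [1.0, 0.022, -0.0], [-0.0, -0.0, -1.0]]
force: [-0.6, 1.1, -5.1]
opening: 0.176
[ 0.45544249 -0.01328893  0.30199251] [-0.03522523 -1.36886944 -4.73522431]
(227, 0, 203, 27) 4375.0
scene cover -y-x [363.3 279.4]
scene cover -y-x top [365.8 228.6]
scene board -y-x [365.2 341.9]
scene board -y+x [383.3 305.7]
side cover -y-x [279.8 260.2]
side cover -y-x top [276. 216.]
side board -y-x [280.1 315.2]
side board -y+x [328.3 302.4]
```

```bash
python3 -m jog '[[0,[0,0,0.02],[0,0,0]],[0,[0,0,0.04],[0,0,0]],[0,[0,0,0.05],[0,0,0]],[0,[0,0,0.06],[0,0,0]],[0,[0,0,0.07],[0,0,0]],[0,[0,0,0.075],[0,0,0]]]'; python3 -m jog '[[0,[0,0,0.008],[0,0,0]],[0,[0,0,0.016],[0,0,0]],[0,[0,0,0.024],[0,0,0]],[0,[0,0,0.030],[0,0,0]]]'; python3 -m jog '[[0,[0,0,0.008],[0,0,0]],[0,[0,0,0.016],[0,0,0]],[0,[0,0,0.022],[0,0,0]],[0,[0,0,0.025],[0,0,0]],[0,[0,0,0.025],[0,0,0]]]'
```

```text
clock: 57.5
ee_pos: [0.4553, -0.013, 0.2265]
orientation: [[-0.023, 1.0, -0.0], [1.0, 0.023, 0.0], [0.0, -0.0, -1.0]]
force: [0.0, -0.5, -4.8]
opening: 0.177
clock: 58.0
ee_pos: [0.4553, -0.013, 0.1963]
orientation: [[-0.023, 1.0, -0.001], [1.0, 0.023, 0.0], [0.0, -0.001, -1.0]]
force: [0.2, 0.0, -4.3]
opening: 0.18
clock: 58.62
ee_pos: [0.4553, -0.013, 0.1718]
orientation: [[-0.023, 1.0, -0.0], [1.0, 0.023, 0.0], [0.0, -0.0, -1.0]]
force: [-0.4, -0.0, -5.1]
opening: 0.181
```

No contact so far, with the lower edge at about 36 mm. Continuing to the board.

```bash
python3 -m jog '[[0,[0,0,0.006],[0,0,0]],[0,[0,0,0.012],[0,0,0]],[0,[0,0,0.017],[0,0,0]],[0,[0,0,0.020],[0,0,0]],[0,[0,0,0.022],[0,0,0]],[0,[0,0,0.023],[0,0,0]]]'; python3 -m jog '[[0,[0,0,0.001],[0,0,0]],[0,[0,0,0.002],[0,0,0]],[0,[0,0,0.002],[0,0,0]]]'
```

```text
clock: 59.38
ee_pos: [0.4554, -0.013, 0.1491]
orientation: [[-0.023, 1.0, 0.0], [1.0, 0.023, 0.0], [0.0, 0.0, -1.0]]
force: [-0.9, -0.6, -2.9]
opening: 0.176
clock: 59.75
ee_pos: [0.4555, -0.013, 0.1491]
orientation: [[-0.023, 1.0, 0.002], [1.0, 0.023, -0.0], [-0.0, 0.002, -1.0]]
force: [-5.2, 0.7, 6.2]
opening: 0.177
```

On the board at the expected height, with contact force. Releasing, rising clear and checking.

```bash
python3 -m jog '[[0.06,[0,0,0],[0,0,0]],[0.06,[0,0,0],[0,0,0]],[0.06,[0,0,0],[0,0,0]],[0.06,[0,0,0],[0,0,0]],[0.06,[0,0,0],[0,0,0]],[0.06,[0,0,0],[0,0,0]],[0.06,[0,0,-0.05],[0,0,0]],[0.06,[0.02,0,-0.10],[0,0,0]],[0.087,[0.04,-0.003,-0.16],[0,0,0]],[0.087,[0.04,-0.003,-0.18],[0,0,0]]]'; python3 -m jog '[[0.087,[0,0,0],[0,0,0]],[0.087,[0,0,0],[0,0,0]],[0.087,[0,0,0],[0,0,0]]]'
cat > fin.py <<'E'
from h import *
w=cam("wrist","w14");s=arm.read_state();print(s["ee_pos"])
hsv=cv2.cvtColor(w["pixels"],cv2.COLOR_RGB2HSV)
m=((hsv[:,:,1]<25)&(hsv[:,:,2]>238)).astype(np.uint8)
for r in(140,155,170,185,200):
    q=np.where(m[r,255:385])[0]+255
    if len(q):A,B=onz(w,q[0],r,.130),onz(w,q[-1]+1,r,.130);print(r,q[0],q[-1],np.round(A[:2],4),np.round(B[:2],4))
b=mask(w,(3,110,60),(20,255,255),(240,60,400,150));c=big(b);print(cv2.boundingRect(c),cv2.contourArea(c),quad(w,c,.012))
h=mask(w,(8,50,40),(30,255,255),(295,170,350,320));c=big(h);x,y,W,H=cv2.boundingRect(c);print("rib",(x,y,W,H),onz(w,x+W/2,y+H,.168)[:2])
for n,hb in(("scene",(290,245,345,280)),("side",(270,210,300,255))):
    d=cam(n,"end_"+n);m=mask(d,(8,70,60),(30,255,255),hb);c=big(m);M=cv2.moments(c);print(n,"handle px",M["m10"]/M["m00"],M["m01"]/M["m00"],cv2.contourArea(c),cv2.boundingRect(c))
    z=cv2.imread(f"pics/{n}0.png")[:,:,::-1].astype(int);D=np.abs(z-d["pixels"]).max(2)
    for t,p in(("mug",(.60,-.13,.04)),):pass
    boxes=dict(mug=(385,240,415,282),egg=(333,238,356,258),tin=(290,220,316,248)) if n=="scene" else dict(mug=(362,255,405,298),egg=(348,235,368,262),tin=(335,208,360,236))
    print({k:(round(float(D[y0:y1,x0:x1].mean()),1)) for k,(x0,y0,x1,y1) in boxes.items()})
E
python3 fin.py
```

```text
clock: 61.0
ee_pos: [0.4518, 0.028, 0.3315]
orientation: [[-0.025, 1.0, 0.006], [1.0, 0.025, 0.0], [0.0, 0.006, -1.0]]
force: [0.5, 0.7, 0.4]
opening: 0.877
clock: 61.38
ee_pos: [0.4512, 0.0267, 0.3251]
orientation: [[-0.023, 1.0, -0.003], [1.0, 0.023, 0.0], [0.0, -0.003, -1.0]]
force: [0.8, -0.5, 0.4]
opening: 0.988
[0.45121448 0.02674259 0.32537818]
140 276 368 [0.4068 0.1039] [0.5005 0.1061]
155 277 367 [0.4076 0.0892] [0.5005 0.0914]
170 277 367 [0.4074 0.0742] [0.5014 0.0763]
185 278 366 [0.4083 0.0588] [0.5014 0.0609]
200 278 365 [0.4081 0.0429] [0.5013 0.0451]
(240, 60, 141, 12) 733.0 [0.4363 0.196  0.0127 0.1776 1.2637]
rib (310, 209, 25, 95) [ 0.45761684 -0.05795822]
scene handle px 314.70025480657864 259.85313875376414 719.5 (294, 245, 44, 30)
{'mug': 1.7, 'egg': 3.1, 'tin': 1.8}
side handle px 284.8270944741533 234.45811051693406 280.5 (276, 218, 20, 32)
{'mug': 4.3, 'egg': 4.5, 'tin': 3.8}
```

```bash
python3 -c "
from station import arm
s=arm.read_state();print(s['clock'],s['force'],s['ee_pos']);print(arm.close_job())"
```

```text
61.525 [0.13421832 0.34883511 0.1792791 ] [0.45130916 0.02680058 0.32598116]
the job is handed in; nothing more can be done
None
```

The job is handed in at about 61 s on the robot's clock: all four jars are in the rack and the cover is back over the row. No verdict was given.

**What I did**
- **Cover off:** On the first lift the cover slipped about 15 mm in the grip, because the fingers had not fully closed. Lowering it then pressed it on the mat with about 50 N at the wrist. After I let go it was found about 6 cm aside, so I re-gripped it and set it back in the middle of the mat.
- **Jars in:** Along the rack from its −y end the jars are green-label mustard, red, brown and plain mustard. I pushed each one down until the board stopped it. The plain mustard jar gripped wider than expected, about 46 mm. I put it back on the cork once and re-gripped it lower before placing it.
- **Cover back:** It went down over the row without touching anything until it reached the board.

**Last checks**
- **Cover:** The handle is within 1 px of its original place in both fixed cameras, roughly 2 mm off. It stopped at TCP height 149 mm, where I expected about 148 mm, and contact force showed it was on the board.
- **Bystanders:** The picture patches over the mug, egg cup and tin are essentially unchanged from the start.
- **Jars:** The heights where each jar bottomed out matched to 1 mm. Triangulated cap positions fit for x and y. The cap height checked out only for the green-label jar, because the masks on the other three caught only part of the cap or too much of the jar. The plain mustard jar measured 3 to 6 mm off the row's centre line, against the 15 mm allowed.
- **Not seen by eye:** The picture limit ran out before I could view the fourth jar in the rack or the final cover, so both were checked by numbers only.

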